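Jar caps into the drawer tray

ROBOT

A 6-joint arm with a two-finger parallel gripper is mounted at the origin on the work surface. World frame = base frame: x ahead of the robot, y to its left, z up, the work surface at z = 0. Lengths are in m, angles in degrees, forces in N, time in s.
With the tool pointing down it reaches from about 0.375 to 0.825 m from the base axis. Payload 5.5 kg.
Tool frame: the origin (TCP) lies on the mounting face of the last link; the fingertips stand robot.tip_extent ahead of it and the grasp point (between the pads) lies 155 mm ahead of it (robot.tip_extent is the distance from the TCP to the fingertips, in m); z points along the fingers, y is the line along which they close (so a half turn about z gives the same grasp; the last joint's range is limited). The gripper opens to 85 mm and grips with 20 to 120 N. Pads are 22 mm wide; open, the fingers measure 114 mm over their backs; the gripper's body (76 mm by 85 mm) begins 54 mm behind the grasp point. The pads swing forward as they close: fully open they stand 13 mm farther back than shut.
Start: joints at [-70.073, 17.962, -2.699, 69.339, 0, 90], TCP at [0.204, -0.564, 0.405] pointing down, gripper open.
Joint ranges: [-152.73, 152.73], [-39.44, 99.34], [-58.76, 71.6], [-118.89, 123.64], [-81.53, 83.1], [-180, 180]. Speed limits (degrees/s): [136.94, 136.94, 172.46, 180, 180, 180].

INTERFACE

Orientations are given as a 3x3 rotation matrix whose columns are the frame's x, y, z axes.
In Python, from station import robot gives the robot as it stands. The module is installed in compiled form; this text tells all that it offers.
- The arm moves only by the shell command python3 -m creep 'ROWS'. ROWS is JSON, a list that holds one entry, the list of rows, each a list of 7 numbers: the shift along the tool's x, y, z each as a share of 0.4 m, from -1 to 1, then the turn, a rotation vector about the tool's x, y, z each as a share of 0.5 rad, from -1 to 1, then the opening, from 0 (shut) to 1 (fully open). A call has 1 to 10 rows; each row is the pose to reach, as a shift and turn from the pose commanded when the call began, along the tool's axes at that moment; what a row does not reach only later rows make up. A row lasts 1/12 s, in which the tool goes at most 41.7 mm and 7.16 degrees, less where a joint would pass 70% of its speed; a pose out of reach is approached as far as the arm can. A call with a number of a shift or a turn outside -1 to 1 is refused whole. A call with a gripper value outside its range is refused whole. The fingers move at their own pace and stop on an object; the grip force is fixed at half the most. Time passes only in rows, so rows that repeat a pose let the fingers close. It gives the time, the measured TCP pose, the force, the opening and the grip force at its end, in the units of the state.
- robot.observe(): the state, without advancing time (a new reading comes with each control period).
- robot.get_image(name): name is "scene" or "top" or "wrist"; returns (picture, depth): 420x560x3 uint8, red, green, blue; 420x560 float32, m along the optical axis (not along the pixel's ray), 0 where there is no reading.
- robot.camera_params(name): a dict with "K" (3x3 intrinsics, pixels), "R" (3x3) and "t" (3): a world point X has camera coordinates R X + t. Camera axes: x right, y down, z forward; pixel columns grow to the right and rows downward; lengths in m; the calibration is good to about 2 mm. A picture is of the moment at which its call begins: read the wrist's pose just before it. camera_params takes no time and is no camera call; for the wrist camera it gives the pose at the moment of the call.
- robot.hand_in(): hands the job in; it is judged then, once.
The state is a dict: "clock": time; "joint_positions": joint angles; "dq": joint speeds; "effort": joint torques, N m; "position": TCP position; "orientation": TCP orientation; "force": force on the tool from outside, world axes, zero at the start; "wrist_torque": the same for the moment, N m; "opening": finger opening in m; "grasp_force": force on a finger pad.
Only numpy, scipy, OpenCV 4.12 (cv2) and the standard library are available. Lean on these libraries where they do the work, as an engineer would, in place of code of your own. Each camera call takes 0.05 s, during which the arm holds its last target. There are 200 camera calls.

TASK

I am about to fill the glass jars, so put their caps away: first move the mug of clothespins out of the drawer's way and stand it upright on the cork coaster, then pull the chest's drawer all the way open. Lift the loose cap off every jar that still has one and lay each flat in a compartment of the drawer, one cap to a compartment, either face up; then push the drawer fully shut. Keep the jars standing where they are and leave the bead organizer, the hoop and the crochet hook alone.

Things in the scene. Friction and masses are not known exactly. Their poses are not given: they have to be found in the camera images.
- chest: Low pine chest with one drawer, fixed on the table: 200 mm deep (its x), 350 wide (its y), 80 high. Origin at the centre of its underside; its front looks along its own -x, towards the robot.
- drawer (a joint): How far the drawer is out, in m: 0 fully shut, 0.14 at its stop. It slides along the chest's -x against about 1.5 N. It may start up to 10 mm ajar.
- handle (a point): Middle of the drawer's dark steel bar handle. The bar is 10 mm thick and 110 mm long along the chest's y, its axis 35 mm in front of the drawer's front face and 47 mm above the table. The drawer front reaches 75 mm above the table.
- tray (a point): Centre of the floor of the drawer's row of four compartments, 19 mm above the table; moves with the drawer, axes as the chest's. The row is 122 mm in x (between the 75 mm high drawer front and a back wall) and 316 mm in y. Back and side walls rise 26 mm above the floor. With the drawer fully out the whole row is clear of the chest top.
- cell0 (a point): Centre of the floor of compartment 0 (0 is the one furthest to +y): 122 mm in x and 76 mm in y, parted from the next by a 4 mm wall only 13 mm high. Moves with the drawer. It holds one cap lying flat, not two.
- cell1 (a point): Centre of the floor of compartment 1 (0 is the one furthest to +y): 122 mm in x and 76 mm in y, parted from the next by a 4 mm wall only 13 mm high. Moves with the drawer. It holds one cap lying flat, not two.
- cell2 (a point): Centre of the floor of compartment 2 (0 is the one furthest to +y): 122 mm in x and 76 mm in y, parted from the next by a 4 mm wall only 13 mm high. Moves with the drawer. It holds one cap lying flat, not two.
- cell3 (a point): Centre of the floor of compartment 3 (0 is the one furthest to +y): 122 mm in x and 76 mm in y, parted from the next by a 4 mm wall only 13 mm high. Moves with the drawer. It holds one cap lying flat, not two.
- coaster: Round cork coaster, 120 mm across and 6 mm thick, fixed on the table. Origin at the centre of its underside.
- mug: White ceramic mug, 64 mm outside diameter, 80 mm high, wall 4 mm, 0.28 kg, with three wooden clothespins standing in it (they reach up to 95 mm above its foot and stay put in it). Origin at the centre of its underside, z up. Its handle is at its own +y and reaches 60 mm from its axis; grip across its own x to keep clear of the handle.
- board: Dark wooden board, 220 x 220 x 10 mm, fixed on the table; the jars stand on it. Origin at the centre of its underside.
- jar0: Tall clear glass jar, loose, 0.3 kg: 110 mm high, 70 mm in diameter up to the shoulder at 86 mm, neck 51 mm in diameter above. Origin at the centre of its underside, z up. It may be open already.
- jar1: Tall clear glass jar, loose, 0.3 kg: 110 mm high, 70 mm in diameter up to the shoulder at 86 mm, neck 51 mm in diameter above. Origin at the centre of its underside, z up. It may be open already.
- jar2: Short clear glass jar, loose, 0.3 kg: 85 mm high, 70 mm in diameter up to the shoulder at 61 mm, neck 51 mm in diameter above. Origin at the centre of its underside, z up. It may be open already.
- jar3: Short clear glass jar, loose, 0.3 kg: 85 mm high, 70 mm in diameter up to the shoulder at 61 mm, neck 51 mm in diameter above. Origin at the centre of its underside, z up. It may be open already.
- cap0: Plain brass-coloured metal cap of jar0, 62 mm in diameter and 22 mm high, about 35 g, hollow below (skirt 3 mm thick, 18 mm deep). It sits loosely over the jar's neck, unthreaded, 2.5 mm play, its top 4 mm above the jar's rim. Origin at the cap's centre, half way up (11 mm below its top), z up out of its closed top. None when absent: that jar is already open.
- cap1: Plain brass-coloured metal cap of jar1, 62 mm in diameter and 22 mm high, about 35 g, hollow below (skirt 3 mm thick, 18 mm deep). It sits loosely over the jar's neck, unthreaded, 2.5 mm play, its top 4 mm above the jar's rim. Origin at the cap's centre, half way up (11 mm below its top), z up out of its closed top. None when absent: that jar is already open.
- cap2: Plain brass-coloured metal cap of jar2, 62 mm in diameter and 22 mm high, about 35 g, hollow below (skirt 3 mm thick, 18 mm deep). It sits loosely over the jar's neck, unthreaded, 2.5 mm play, its top 4 mm above the jar's rim. Origin at the cap's centre, half way up (11 mm below its top), z up out of its closed top. None when absent: that jar is already open.
- cap3: Plain brass-coloured metal cap of jar3, 62 mm in diameter and 22 mm high, about 35 g, hollow below (skirt 3 mm thick, 18 mm deep). It sits loosely over the jar's neck, unthreaded, 2.5 mm play, its top 4 mm above the jar's rim. Origin at the cap's centre, half way up (11 mm below its top), z up out of its closed top. None when absent: that jar is already open.
- organizer: Green plastic bead organizer with its flip-top lid shut, 150 x 100 x 40 mm, loose. Origin at the centre of its underside. Not part of the job.
- hoop: Wooden embroidery hoop lying flat, 130 mm across, 10 mm high, loose. Origin at its centre, on the table. Not part of the job.
- crochet_hook: Aluminium crochet hook lying flat on top of the chest, 150 mm long along its x, 7 mm thick, loose. Origin under its middle. Not part of the job.
There are look-alikes about, which are no part of the job. Leave any red look-alike of the cap0 alone.

How it is judged (in metres and radians):
On the way, in this order (a step that is already met when the one before it is completed fails the run):
1. the mug stands upright on the coaster (horizontal distance between mug and coaster below 0.03 m and angle between mug's own z axis and vertical below 0.1 rad and height (world z) of mug between 0.003 and 0.01 m and linear speed of mug below 0.02 m/s), for 0.2 s.
2. the drawer is pulled open (at least 115 of its 140 mm) (value of joint drawer above 0.115 m), for 0.2 s.
3. every cap lies flat in a compartment of the open drawer (value of joint drawer above 0.05 m and x of cap0 in the frame of tray between -0.036 and 0.036 m and y of cap0 in the frame of tray between -0.155 and 0.155 m and z of cap0 in the frame of tray between 0.006 and 0.016 m and (angle between cap0's own z axis and vertical below 0.12 rad or angle between cap0's own z axis and vertical above 3.02 rad) and linear speed of each of cap0, cap1, cap2, cap3 below 0.02 m/s and x of cap1 in the frame of tray between -0.036 and 0.036 m and y of cap1 in the frame of tray between -0.155 and 0.155 m and z of cap1 in the frame of tray between 0.006 and 0.016 m and (angle between cap1's own z axis and vertical below 0.12 rad or angle between cap1's own z axis and vertical above 3.02 rad) and x of cap2 in the frame of tray between -0.036 and 0.036 m and y of cap2 in the frame of tray between -0.155 and 0.155 m and z of cap2 in the frame of tray between 0.006 and 0.016 m and (angle between cap2's own z axis and vertical below 0.12 rad or angle between cap2's own z axis and vertical above 3.02 rad) and x of cap3 in the frame of tray between -0.036 and 0.036 m and y of cap3 in the frame of tray between -0.155 and 0.155 m and z of cap3 in the frame of tray between 0.006 and 0.016 m and (angle between cap3's own z axis and vertical below 0.12 rad or angle between cap3's own z axis and vertical above 3.02 rad)), for 0.2 s.
4. the drawer is pushed shut (value of joint drawer below 0.008 m), for 0.2 s.
At the end, for the whole second after the job is handed in: The mug stands upright on the coaster, its axis within 30 mm of the coaster's centre; the drawer is shut to within 8 mm; every cap there is lies flat (within 7 degrees, either face up) on the floor of a drawer compartment; the jars stand upright within 50 mm of where they began; all at rest (all of step 1 and value of joint drawer below 0.008 m and velocity of joint drawer below 0.01 m/s and x of cap0 in the frame of tray between -0.036 and 0.036 m and y of cap0 in the frame of tray between -0.155 and 0.155 m and z of cap0 in the frame of tray between 0.006 and 0.016 m and (angle between cap0's own z axis and vertical below 0.12 rad or angle between cap0's own z axis and vertical above 3.02 rad) and linear speed of each of cap0, cap1, cap2, cap3 below 0.02 m/s and x of cap1 in the frame of tray between -0.036 and 0.036 m and y of cap1 in the frame of tray between -0.155 and 0.155 m and z of cap1 in the frame of tray between 0.006 and 0.016 m and (angle between cap1's own z axis and vertical below 0.12 rad or angle between cap1's own z axis and vertical above 3.02 rad) and x of cap2 in the frame of tray between -0.036 and 0.036 m and y of cap2 in the frame of tray between -0.155 and 0.155 m and z of cap2 in the frame of tray between 0.006 and 0.016 m and (angle between cap2's own z axis and vertical below 0.12 rad or angle between cap2's own z axis and vertical above 3.02 rad) and x of cap3 in the frame of tray between -0.036 and 0.036 m and y of cap3 in the frame of tray between -0.155 and 0.155 m and z of cap3 in the frame of tray between 0.006 and 0.016 m and (angle between cap3's own z axis and vertical below 0.12 rad or angle between cap3's own z axis and vertical above 3.02 rad) and angle between each of jar0, jar1, jar2, jar3's own z axis and vertical below 0.1 rad and distance of each of jar0, jar1, jar2, jar3 from where it was at the start of the episode below 0.05 m); the robot touches nothing.
It fails at once if a jar is knocked over (angle between any of jar0, jar1, jar2, jar3's own z axis and vertical above 0.6 rad).
It fails at once if the bead organizer, the hoop or the crochet hook is moved by more than 40 mm (distance of any of organizer, hoop, crochet_hook from where it was at the start of the episode above 0.04 m).
Of cap0, cap1, cap2, cap3 only 3 to 4 are there at a start; the rules pass over those that are not, and their reading is None.
At some moment in a run one of mug may be knocked a few centimetres aside while the robot is not near it.
Once in a run the grip may slacken for a moment while it holds something.
It also fails if it takes over 208 s, if anything falls off the work surface, if the arm or the gripper's body presses on something with over 40 N, if the wrist force passes 120 N, or if a joint passes its speed limit or range.

## Working session

There is one attempt and no reset: what is moved stays moved. The work goes in short steps, Python scripts to look and compute and a shell command to move; the robot and the scene stay as the last step left them, time stands still between calls to the robot, and variables do not carry over. Pictures are saved under pics/ and viewed, at most 14 in all, crops included, and the job is handed in when it is done.

```bash
mkdir -p pics
cat > h.py <<'E'
import numpy as np, cv2
from station import robot
def grab(n,f=None):
    P=robot.camera_params(n); im,d=robot.get_image(n)
    if f: cv2.imwrite('pics/'+f,im[:,:,::-1])
    return im,d,P
def ray(P,u,v):
    R=np.array(P['R']);t=np.array(P['t']);K=np.array(P['K'])
    return -R.T@t, R.T@np.linalg.solve(K,[u,v,1.])
def onplane(P,u,v,z):
    o,d=ray(P,u,v); return o+d*(z-o[2])/d[2]
def cloud(P,d):
    K=np.array(P['K']);R=np.array(P['R']);t=np.array(P['t'])
    v,u=np.mgrid[:d.shape[0],:d.shape[1]]
    c=np.stack([(u-K[0,2])/K[0,0]*d,(v-K[1,2])/K[1,1]*d,d],-1)
    return (c-t)@R
def proj(P,X):
    c=np.array(P['K'])@(np.array(P['R'])@X+np.array(P['t'])); return c[:2]/c[2]
E
python3 - <<'E'
from h import *
for n in ('scene','top'):
    im,d,P=grab(n,n+'0.png'); np.savez('pics/'+n+'0.npz',im=im,d=d,**P)
    print(n,P['K'],-np.array(P['R']).T@P['t'],P['R'])
s=robot.observe();print(s,robot.tip_extent)
E
```

```text
scene [[398.07268687   0.         282.73268764]
 [  0.         398.07268687 213.45394651]
 [  0.           0.           1.        ]] [1.1271015  0.01235334 0.99118674] [[ 8.86095780e-02  9.96066040e-01  8.86595942e-04]
 [ 8.54642191e-01 -7.55713445e-02 -5.13688327e-01]
 [-5.11600497e-01  4.62754282e-02 -8.57976408e-01]]
top [[460.99053886   0.         286.98815025]
 [  0.         460.99053886 207.62257602]
 [  0.           0.           1.        ]] [0.4329747  0.06452174 1.45110582] [[ 0.0089775  -0.99970701  0.02247889]
 [-0.99477379 -0.01121515 -0.10148562]
 [ 0.10170799 -0.02145033 -0.99458301]]
{'clock': 0.1, 'joint_positions': array([-7.00737369e+01,  1.80004273e+01, -2.74841231e+00,  6.93390772e+01,
       -5.65491242e-04,  9.00003306e+01]), 'dq': array([ 0.03015335, -0.13179982,  0.10272524, -0.07517358,  0.02087049,
       -0.04048894]), 'effort': array([ 6.40498956e-05, -5.40768635e+01,  3.40540195e+01,  1.12056127e-02,
        1.60391636e-05, -5.33729093e-06]), 'position': array([ 0.20440046, -0.56384695,  0.40391822]), 'orientation': array([[ 9.40133967e-01,  3.40804696e-01, -5.32231314e-04],
       [ 3.40805111e-01, -9.40132866e-01,  1.43921029e-03],
       [-9.87852686e-06, -1.53443763e-03, -9.99998823e-01]]), 'force': array([0.15729747, 0.05970014, 0.2017893 ]), 'wrist_torque': array([-0.00330199, -0.02733164,  0.00467427]), 'grasp_force': 0.0, 'opening': 0.08549878689782722} 0.1734
```

View pics/top0.png

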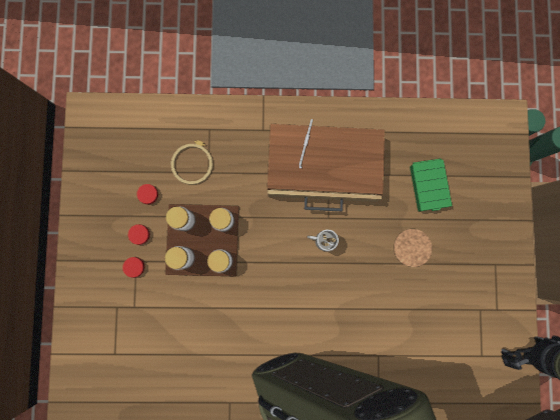

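View pics/scene0.png

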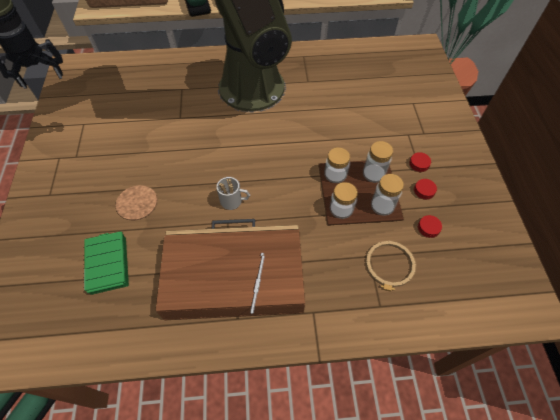

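The top view shows the chest near (327,160), its handle at (325,205), the mug at (327,240) with its own handle to the left, and the coaster at (413,247). Brass caps are at about (180,218), (221,219), (180,258) and (220,261). Red look-alikes are at (147,194), (139,234) and (133,267). The scene view also shows four brass-topped jars, at (339,158), (381,152), (345,194) and (390,187). The three red discs in it lie on the table and aren't part of the job.

```bash
cat > m.py <<'E'
from h import *
D={n:np.load(f'pics/{n}0.npz') for n in('scene','top')}
def blobs(n,f,amin):
    hsv=cv2.cvtColor(D[n]['im'],cv2.COLOR_RGB2HSV).astype(int)
    m=f(hsv[...,0],hsv[...,1],hsv[...,2]).astype('uint8')*255
    m=cv2.morphologyEx(m,cv2.MORPH_OPEN,np.ones((3,3)))
    k,l,st,c=cv2.connectedComponentsWithStats(m)
    return [(np.round(c[i],1),st[i]) for i in range(1,k) if st[i][4]>amin],m,l
def tri(a,b):
    o1,d1=ray(D['top'],*a);o2,d2=ray(D['scene'],*b)
    s=np.linalg.lstsq(np.c_[d1,-d2],o2-o1,rcond=None)[0]
    p,q=o1+d1*s[0],o2+d2*s[1]; return (p+q)/2,np.linalg.norm(p-q)
E
python3 - <<'E'
from m import *
np.set_printoptions(precision=4,suppress=True)
for n,box in (('top',(130,160,290,290)),('scene',(280,130,440,240))):
    C=cloud(D[n],D[n]['d'])
    hsv=cv2.cvtColor(D[n]['im'],cv2.COLOR_RGB2HSV)
    for p in ([(180,218),(221,219),(180,258),(220,261),(327,240),(413,247),(325,195)] if n=='top' else [(339,158),(381,152),(345,194),(390,187),(229,187),(136,203)]):
        u,v=p;print(n,p,hsv[v,u],C[v,u])
cr=lambda n,x0,y0,x1,y1:cv2.resize(D[n]['im'][y0:y1,x0:x1],(390,300),interpolation=cv2.INTER_CUBIC)
a=np.vstack([np.hstack([cr('top',120,180,250,280),cr('scene',310,130,440,230)]),np.hstack([cr('top',290,180,420,280),cr('scene',180,160,310,260)])])
cv2.imwrite('pics/crop0.png',a[:,:,::-1])
E
```

```text
top (180, 218) [ 21 125 194] [0.5354 0.3434 0.1223]
top (221, 219) [ 21 124 192] [0.5358 0.2289 0.096 ]
top (180, 258) [ 21 124 195] [0.4211 0.3389 0.1261]
top (220, 261) [ 22 123 193] [0.4132 0.2285 0.1003]
top (327, 240) [19 82 84] [ 0.4793 -0.0904  0.03  ]
top (413, 247) [ 13 109 185] [ 0.4608 -0.3645  0.0044]
top (325, 195) [ 18  95 186] [ 0.6126 -0.0789  0.0801]
scene (339, 158) [ 17 143 195] [0.4279 0.2358 0.1018]
scene (381, 152) [ 17 142 191] [0.4354 0.3504 0.125 ]
scene (345, 194) [ 17 143 195] [0.5494 0.2327 0.0994]
scene (390, 187) [ 17 142 192] [0.5521 0.3499 0.1215]
scene (229, 187) [17 88 93] [ 0.4922 -0.0786  0.0897]
scene (136, 203) [ 12 118 169] [ 0.4669 -0.3591  0.0071]
```

View pics/crop0.png

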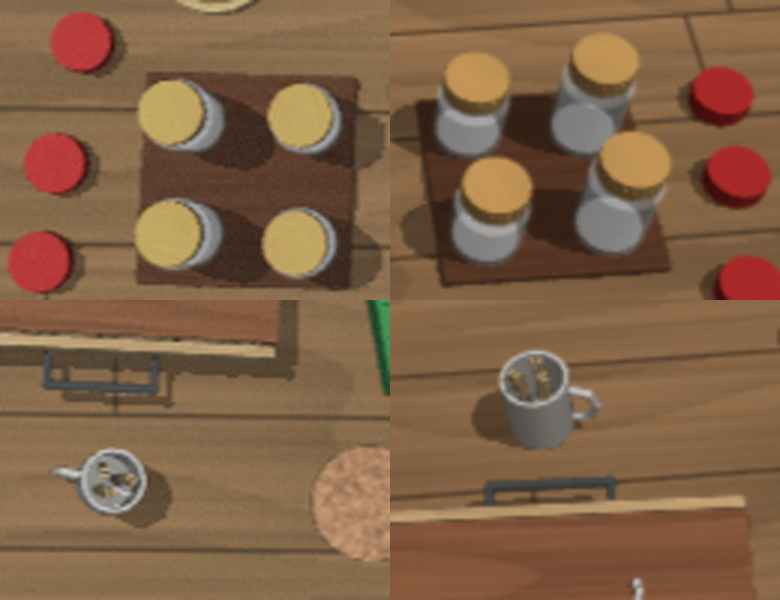

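All four jars carry a brass cap: tall ones at crop (172,112) and (170,235), short ones at (300,117) and (297,243). The three red discs on the table are the look-alikes. In the crop the mug rim is at (112,482), and its handle points to the left, towards +y.

Run:
```python
from m import *
np.set_printoptions(precision=4,suppress=True)
R={}
B={'top':(150,200,260,280),'scene':(320,140,410,210)}
def ell(n,m,i0=None):
    x0,y0,x1,y1=i0; k=np.zeros_like(m);k[y0:y1,x0:x1]=m[y0:y1,x0:x1]
    cs,_=cv2.findContours(k,cv2.RETR_EXTERNAL,cv2.CHAIN_APPROX_NONE)
    return [cv2.fitEllipse(cv2.convexHull(c)) for c in cs if cv2.contourArea(c)>60]
g=lambda vmin:(lambda h,s,v:(h>14)&(h<27)&(s>95)&(v>vmin))
_,mt,_=blobs('top',g(160),10);_,ms,_=blobs('scene',g(165),10)
et=ell('top',mt,B['top']);es=ell('scene',ms,B['scene'])
for e in et: 
  c=e[0]; z0=.124 if c[0]<200 else .099
  print('T',np.round(e[0],1),np.round(e[1],1),onplane(D['top'],*c,z0))
  best=min(es,key=lambda f:np.linalg.norm(proj(D['scene'],onplane(D['top'],*c,z0))-f[0]))
  print('   S',np.round(best[0],1),np.round(best[1],1),onplane(D['scene'],*best[0],z0),*tri(c,best[0]))
# coaster
co=[]
for n,b in(('top',(385,220,445,275)),('scene',(105,180,170,225))):
  im=D[n]['im'];hsv=cv2.cvtColor(im,cv2.COLOR_RGB2HSV).astype(int)
  _,m,_=blobs(n,lambda h,s,v:(h<15)&(s>80)&(v>140),10)
  e=max(ell(n,m,b),key=lambda e:e[1][0]*e[1][1]);co.append(e[0]);print('coaster',n,np.round(e,1) if 0 else e,onplane(D[n],*e[0],.006))
print(tri(*co))
# mug rim
mg=[]
for n,b in(('top',(318,228,345,253)),('scene',(216,175,243,212))):
  _,m,_=blobs(n,lambda h,s,v:(s<45)&(v>120),10)
  for e in ell(n,m,b): print('mug',n,e,onplane(D[n],*e[0],.08))
# handle bar & front edge via dark mask
for n,b in(('top',(295,195,355,220)),('scene',(205,212,262,232))):
  x0,y0,x1,y1=b
  _,m,_=blobs(n,lambda h,s,v:(v<85)&(s<110),5)
  hsv=cv2.cvtColor(D[n]['im'],cv2.COLOR_RGB2HSV)
  print(n);print('\n'.join(' '.join('%3d'%x for x in r[::2]) for r in hsv[y0:y1,x0:x1,2]))
```

```text
T [217.8 260.6] [20.1 21.1] [0.4141 0.2351 0.099 ]
   S [338.7 155.2] [16.  20.9] [0.4155 0.2373 0.099 ] [0.4143 0.2365 0.0976] 0.0023688229632853114
T [175.1 257.5] [20.6 21.3] [0.4222 0.3532 0.124 ]
   S [381.7 148.9] [15.9 21.7] [0.4236 0.3551 0.124 ] [0.4224 0.3545 0.1226] 0.002106326834149525
T [219.5 218. ] [19.8 20.6] [0.5384 0.233  0.099 ]
   S [345.3 191.2] [17.9 21.7] [0.5403 0.2352 0.099 ] [0.5388 0.2345 0.0969] 0.0024043369095937714
T [176.1 216.8] [20.4 21.3] [0.5386 0.3544 0.124 ]
   S [391.5 182.6] [17.4 22.8] [0.5401 0.3563 0.124 ] [0.539  0.3558 0.1225] 0.0020593837747308916
coaster top ((412.52996826171875, 247.36846923828125), (37.228885650634766, 38.19739532470703), 131.90919494628906) [ 0.4596 -0.3625  0.006 ]
coaster scene ((135.7288818359375, 201.62538146972656), (33.11900329589844, 42.261627197265625), 69.0853042602539) [ 0.4613 -0.3608  0.006 ]
(array([ 0.4596, -0.3625,  0.0035]), np.float64(0.0014177325074881102))
mug top ((324.3753967285156, 240.6781463623047), (14.784930229187012, 20.182209014892578), 158.49386596679688) [ 0.4756 -0.0772  0.08  ]
top
 99 1
[... 4620 characters left out ...]
 133
135 131 129  97  68 118 129 129 104  92  90  66  86  93  91  92  92  92  90  88  93 104 140 139 102 133 144 137 138
132 105  92  74  69  86  93  95  93  92  95  81  97 108 108 108 107 109 114 120 132 145 167 171 183 185 185 185 184
117 105 107  96  95 103 107 113 125 130 141 146 156 178 178 177 178 176 175 177 179 180 184 185 187 188 188 189 189
158 166 175 173 173 171 171 171 173 174 175 177 179 182 183 184 184 185 185 186 187 187 186 187 187 187 186 186 185
176 177 179 180 181 180 181 182 182 183 183 184 184 183 183 183 182 181 181 179 177 176 175 176 172 170 164 157 140
184 185 185 185 180 180 177 177 176 174 171 173 172 167 165 160 146 136 127 115 108 105 111 114 117 124 129 132 129
```

Run:
```python
from m import *
np.set_printoptions(precision=4,suppress=True)
T,S=D['top'],D['scene']
print('mug',onplane(T,327.2,240.5,.08),onplane(S,228.2,186.2,.08),tri((327.2,240.5),(228.2,186.2)))
print('bar',onplane(T,305,208,.05),onplane(T,342,210,.05),onplane(S,254,220,.05),onplane(S,213,222,.05),tri((305,208),(254,220)),tri((342,210),(213,222)))
# mug handle dir, front edge
print('mug handle tip',onplane(T,309.5,237,.05), onplane(S,245,195,.05))
print('front',onplane(T,268,194,.075),onplane(T,381.5,199.5,.075))
```

```text
mug [ 0.4762 -0.0856  0.08  ] [ 0.4824 -0.0818  0.08  ] (array([ 0.4765, -0.0845,  0.0719]), np.float64(0.0038340373310405654))
bar [ 0.5757 -0.0208  0.05  ] [ 0.5708 -0.1343  0.05  ] [ 0.5797 -0.0168  0.05  ] [ 0.5762 -0.1282  0.05  ] (array([ 0.5764, -0.0191,  0.0445]), np.float64(0.004142482277735267)) (array([ 0.5715, -0.1324,  0.0424]), np.float64(0.005911728933230355))
mug handle tip [ 0.4873 -0.0349  0.05  ] [ 0.4957 -0.038   0.05  ]
front [0.6142 0.0923 0.075 ] [ 0.6016 -0.2505  0.075 ]
```

```bash
cat > g.py <<'E'
# python3 g.py "x y ztip yaw" ... : shares for successive calls; grasp-frame tip height z (TCP z - tip_extent)
import sys, numpy as np
from scipy.spatial.transform import Rotation as Ro
from station import robot
s=robot.observe(); p=s['position']; R=s['orientation']
print('tip',np.round(p-[0,0,.1734],4),'yaw',round(np.degrees(np.arctan2(R[1,1],R[0,1])),2),'t',s['clock'],'open',round(s['opening'],4),'gf',s['grasp_force'],'F',np.round(s['force'],1))
for w in sys.argv[1:]:
    x,y,z,a=map(float,w.split()); a=np.radians(a); c,q=np.cos(a),np.sin(a)
    Rt=np.array([[-q,c,0],[c,q,0],[0,0,-1]]); pt=np.array([x,y,z+.1734])
    print(np.round(np.r_[R.T@(pt-p)/.4, Ro.from_matrix(R.T@Rt).as_rotvec()/.5],4).tolist()); p,R=pt,Rt
E
python3 g.py "0.34 -0.32 0.23 -43" "0.479 -0.084 0.16 -15" "0.479 -0.084 0.037 -15"
```

```text
tip [ 0.2044 -0.5638  0.2305] yaw -70.07 t 0.1 open 0.0855 gf 0.0 F [0.2 0.1 0.2]
[0.5265, -0.4576, 0.002, -0.003, -0.0007, -0.9451]
[0.6685, -0.1482, 0.175, 0.0, 0.0, -0.9774]
[0.0, 0.0, 0.3075, 0.0, 0.0, 0.0]
```

```bash
python3 -m creep '[[[0.526,-0.458,0,0,0,-0.945,1],[0.526,-0.458,0,0,0,-0.945,1],[0.526,-0.458,0,0,0,-0.945,1],[0.526,-0.458,0,0,0,-0.945,1],[0.526,-0.458,0,0,0,-0.945,1],[0.526,-0.458,0,0,0,-0.945,1],[0.526,-0.458,0,0,0,-0.945,1],[0.526,-0.458,0,0,0,-0.945,1],[0.526,-0.458,0,0,0,-0.945,1],[0.526,-0.458,0,0,0,-0.945,1]]]'
python3 -m creep '[[[0.668,-0.148,0.17,0,0,-0.977,1],[0.668,-0.148,0.17,0,0,-0.977,1],[0.668,-0.148,0.17,0,0,-0.977,1],[0.668,-0.148,0.17,0,0,-0.977,1],[0.668,-0.148,0.17,0,0,-0.977,1],[0.668,-0.148,0.17,0,0,-0.977,1],[0.668,-0.148,0.17,0,0,-0.977,1],[0.668,-0.148,0.17,0,0,-0.977,1],[0.668,-0.148,0.17,0,0,-0.977,1],[0.668,-0.148,0.17,0,0,-0.977,1]]]'
python3 g.py "0.479 -0.084 0.037 -15"
python3 -c "
from h import *
im,d,P=grab('wrist','w1.png')
for z in (.08,.05): print(proj(P,np.array([.479,-.084,z])))
C=cloud(P,d);m=(C[...,2]>.070)&(C[...,2]<.086)&(abs(C[...,0]-.479)<.06)&(abs(C[...,1]+.084)<.05)&(d>0)
q=C[m];print(len(q),q.min(0),q.max(0),cv2.minEnclosingCircle(q[:,:2].astype('float32')))
"
```

```text
clock: 0.93
position: [0.3399, -0.3202, 0.4046]
orientation: [[0.682, 0.732, -0.0], [0.732, -0.682, -0.0], [-0.0, 0.0, -1.0]]
force: [-0.6, -0.3, -0.6]
opening: 0.0854
grasp_force: 0.0
clock: 1.77
position: [0.4787, -0.0854, 0.3365]
orientation: [[0.26, 0.966, -0.001], [0.966, -0.26, -0.001], [-0.001, -0.001, -1.0]]
force: [-0.7, 0.4, -0.5]
opening: 0.0855
grasp_force: 0.0
tip [ 0.4787 -0.0854  0.1631] yaw -15.08 t 1.7667 open 0.0855 gf 0.0 F [-0.7  0.4 -0.5]
[0.0039, -0.0001, 0.3152, -0.0014, 0.0015, -0.0029]
[278.2514855  217.69476301]
[278.24137104 208.55365566]
1802 [ 0.44787216 -0.11479115  0.07000014] [ 0.51120181 -0.0516641   0.08598442] ((0.4795893728733063, -0.08340062201023102), 0.03195762261748314)
```

View pics/w1.png

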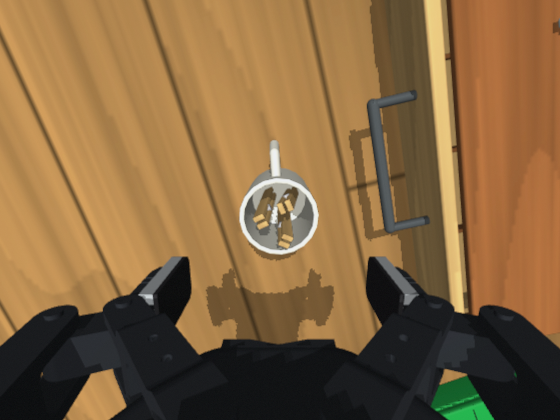

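The wrist view shows the mug centred at (279,216), its handle pointing straight up at (275,150), and the drawer bar from (372,103) to (390,228). The fitted rim circle has a 32 mm radius at (0.480,-0.083), as it should. Descending to grip.

```bash
python3 -m creep '[[[0.005,0,0.15,0,0,0,1],[0.005,0,0.2,0,0,0,1],[0.005,0,0.27,0,0,0,1],[0.005,0,0.315,0,0,0,1],[0.005,0,0.315,0,0,0,1],[0.005,0,0.315,0,0,0,0],[0.005,0,0.315,0,0,0,0],[0.005,0,0.315,0,0,0,0],[0.005,0,0.315,0,0,0,0],[0.005,0,0.315,0,0,0,0]]]'
python3 -m creep '[[[0,0,0,0,0,0,0],[0,0,0,0,0,0,0],[0,0,0,0,0,0,0],[0,0,0,0,0,0,0],[0,0,-0.03,0,0,0,0],[0,0,-0.05,0,0,0,0],[0,0,-0.1,0,0,0,0],[0,0,-0.15,0,0,0,0],[0,0,-0.15,0,0,0,0]]]'
python3 g.py "0.4605 -0.3617 0.098 -15" "0.4605 -0.3617 0.044 -15"
```

```text
clock: 2.65
position: [0.4803, -0.083, 0.2126]
orientation: [[0.26, 0.966, 0.003], [0.966, -0.26, -0.001], [-0.0, 0.003, -1.0]]
force: [-1.4, -2.1, 8.0]
opening: 0.0621
grasp_force: 66.5
clock: 3.4
position: [0.4811, -0.0827, 0.2746]
orientation: [[0.259, 0.966, 0.006], [0.966, -0.259, -0.001], [0.001, 0.006, -1.0]]
force: [1.1, 0.5, -1.7]
opening: 0.062
grasp_force: 66.8
tip [ 0.4811 -0.0827  0.1012] yaw -15.01 t 3.4 open 0.062 gf 66.83832189068198 F [ 1.1  0.5 -1.7]
[-0.6871, 0.1309, 0.0083, 0.0125, -0.0013, -0.0002]
[0.0, 0.0, 0.135, 0.0, 0.0, 0.0]
```

```bash
python3 -m creep '[[[-0.06,0.01,0,0,0,0,0],[-0.15,0.03,0,0,0,0,0],[-0.23,0.05,0,0,0,0,0],[-0.31,0.06,0,0,0,0,0],[-0.39,0.08,0,0,0,0,0],[-0.47,0.09,0,0,0,0,0],[-0.55,0.11,0,0,0,0,0],[-0.63,0.12,0,0,0,0,0],[-0.687,0.131,0,0,0,0,0],[-0.687,0.131,0,0,0,0,0]]]'
python3 -m creep '[[[0,0,0,0,0,0,0],[0,0,0,0,0,0,0],[0,0,0.05,0,0,0,0],[0,0,0.09,0,0,0,0],[0,0,0.12,0,0,0,0],[0,0,0.13,0,0,0,0],[0,0,0.13,0,0,0,0]]]'
python3 g.py "0.4605 -0.3617 0.0455 -15"; python3 -c "
from h import *
im,d,P=grab('top','t2.png')"
```

```text
clock: 4.23
position: [0.4583, -0.3656, 0.2702]
orientation: [[0.263, 0.965, 0.001], [0.965, -0.263, -0.003], [-0.003, 0.001, -1.0]]
force: [0.6, -0.3, -3.4]
opening: 0.0618
grasp_force: 66.7
clock: 4.82
position: [0.4586, -0.3601, 0.2189]
orientation: [[0.258, 0.966, -0.001], [0.966, -0.258, 0.001], [0.001, -0.001, -1.0]]
force: [-0.2, 0.4, -2.3]
opening: 0.0622
grasp_force: 66.8
tip [ 0.4586 -0.3601  0.0455] yaw -14.93 t 4.8167 open 0.0622 gf 66.76850600168109 F [-0.2  0.4 -2.3]
[-0.0027, 0.0055, -0.0001, -0.0021, -0.0016, 0.0024]
```

View pics/t2.png

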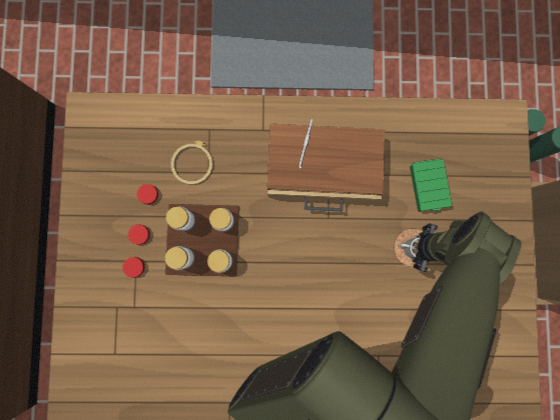

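The top view shows the mug over the coaster at (410,247), held upright. I'll lower the last bit, release and rise.

```bash
python3 -m creep '[[[0,0,0.003,0,0,0,0],[0,0,0.005,0,0,0,0],[0,0,0.005,0,0,0,0],[0,0,0.005,0,0,0,0.3],[0,0,0.005,0,0,0,0.8],[0,0,0.005,0,0,0,1],[0,0,0.005,0,0,0,1],[0,0,0.005,0,0,0,1]]]'
python3 -m creep '[[[0,0,-0.03,0,0,0,1],[0,0,-0.1,0,0,0,1],[0,0,-0.2,0,0,0,1],[0,0,-0.3,0,0,0,1],[0,0,-0.35,0,0,0,1],[0,0,-0.35,0,0,0,1],[0,0,-0.35,0,0,0,1]]]'
python3 -c "
from h import *
im,d,P=grab('wrist')
C=cloud(P,d);m=(C[...,2]>.076)&(C[...,2]<.092)&(abs(C[...,0]-.46)<.06)&(abs(C[...,1]+.36)<.05)&(d>0)
q=C[m];print(len(q),q.min(0),q.max(0),cv2.minEnclosingCircle(q[:,:2].astype('float32')))
c=np.array([.46,-.36])
w=np.load('pics/top0.npz')
"
python3 g.py "0.50 -0.22 0.18 -2" "0.50 -0.076 0.16 -2" "0.574 -0.076 0.10 -2"
```

```text
clock: 5.53
position: [0.4589, -0.3613, 0.2167]
orientation: [[0.259, 0.966, 0.0], [0.966, -0.259, -0.0], [-0.0, 0.0, -1.0]]
force: [-0.4, -0.1, 0.5]
opening: 0.0855
grasp_force: 0.0
clock: 6.12
position: [0.4593, -0.3618, 0.3591]
orientation: [[0.259, 0.966, 0.003], [0.966, -0.259, -0.003], [-0.002, 0.004, -1.0]]
force: [0.1, 0.5, -0.3]
opening: 0.0854
grasp_force: 0.0
1548 [ 0.4275202  -0.39213522  0.07602634] [ 0.49076527 -0.32917615  0.09196986] ((0.4593779444694519, -0.36070093512535095), 0.032015617936849594)
tip [ 0.4587 -0.3614  0.1839] yaw -15.02 t 6.1667 open 0.0852 gf 0.0 F [-0.1 -0.2 -1. ]
[0.3682, 0.0081, 0.0096, 0.0017, 0.0009, -0.4544]
[0.3598, -0.0126, 0.05, 0.0, 0.0, 0.0]
[0.0065, 0.1849, 0.15, 0.0, 0.0, 0.0]
```

```bash
python3 -m creep '[[[0.368,0.008,0.01,0,0,-0.454,1],[0.368,0.008,0.01,0,0,-0.454,1],[0.368,0.008,0.01,0,0,-0.454,1],[0.368,0.008,0.01,0,0,-0.454,1],[0.368,0.008,0.01,0,0,-0.454,1]]]'
python3 -m creep '[[[0.36,-0.013,0.04,0,0,0,1],[0.36,-0.013,0.04,0,0,0,1],[0.36,-0.013,0.04,0,0,0,1],[0.36,-0.013,0.04,0,0,0,1],[0.36,-0.013,0.04,0,0,0,1],[0.36,-0.013,0.04,0,0,0,1]]]'
python3 -c "
from h import *
np.set_printoptions(precision=4,suppress=True)
im,d,P=grab('wrist','w3.png')
C=cloud(P,d);m=(C[...,2]>.040)&(C[...,2]<.056)&(abs(C[...,0]-.574)<.02)&(abs(C[...,1]+.076)<.07)&(d>0)
q=C[m];print(len(q),q.min(0),q.max(0))
for y in np.arange(-.14,-.0,.02):
  k=q[abs(q[:,1]-y)<.005]
  if len(k):print(y,np.median(k,0),k[:,0].min(),k[:,0].max())
f=(abs(C[...,2]-.075)<.004)&(C[...,0]>.59)&(C[...,0]<.64)&(d>0); q=C[f]
for y in np.arange(-.16,.02,.03):
  k=q[abs(q[:,1]-y)<.005]
  if len(k):print('front',y,k[:,0].min(),k[:,0].max(),np.median(k[:,2]))
"
python3 g.py "0.574 -0.076 0.10 -2"
```

```text
clock: 6.58
position: [0.5, -0.216, 0.3509]
orientation: [[0.03, 1.0, -0.003], [1.0, -0.03, 0.003], [0.003, -0.003, -1.0]]
force: [-0.4, 0.1, -0.8]
opening: 0.0855
grasp_force: 0.0
clock: 7.08
position: [0.4993, -0.0755, 0.3355]
orientation: [[0.033, 0.999, -0.002], [0.999, -0.033, -0.0], [-0.0, -0.002, -1.0]]
force: [0.1, -1.0, 0.5]
opening: 0.0851
grasp_force: 0.0
1649 [ 0.5689 -0.1325  0.0449] [ 0.594  -0.0141  0.0536]
-0.12000000000000001 [ 0.5728 -0.1204  0.0508] 0.5688925433552091 0.5826369587875014
-0.1 [ 0.5736 -0.0999  0.0508] 0.5697834719152958 0.5791933864666807
-0.08 [ 0.5743 -0.0803  0.0508] 0.5702235527408982 0.5801475873355482
-0.06 [ 0.5749 -0.06    0.051 ] 0.5711075899760857 0.580849576898505
-0.039999999999999994 [ 0.5756 -0.0399  0.0508] 0.5719766621619871 0.5813778952985393
-0.01999999999999999 [ 0.5818 -0.0195  0.0505] 0.5720260057840065 0.5939891496373022
front -0.13 0.6076529340327029 0.6391170575453966 0.07509295643798074
front -0.1 0.6093728319370534 0.6394173717993742 0.07489166149708937
front -0.07 0.610163781659544 0.6370595587691777 0.07493331190270078
front -0.04000000000000001 0.6105987799135193 0.6399574154833156 0.07492794674226529
front -0.010000000000000009 0.6124193746474923 0.6395079406607064 0.07485833556021698
tip [ 0.4995 -0.0763  0.1625] yaw -1.98 t 7.1333 open 0.0852 gf 0.0 F [ 0.2 -0.9  0.7]
[0.0074, 0.1863, 0.1559, -0.0034, 0.0012, 0.0006]
```

View pics/w3.png

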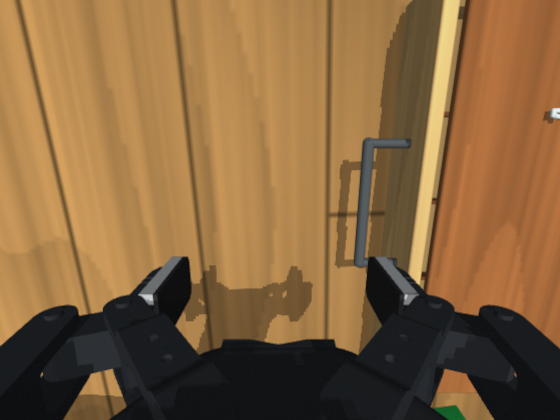

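The bar runs from (368,145) to (360,262) in the wrist view, with its axis at x=0.575, a 2° yaw and its top at z=0.051. The drawer front is at x=0.610. I'll go above it with the gap narrowed, then down and grip.

```bash
python3 -m creep '[[[0.007,0.189,0,0,0,0,0.3],[0.007,0.189,0.08,0,0,0,0.3],[0.007,0.189,0.15,0,0,0,0.3],[0.007,0.189,0.156,0,0,0,0.3],[0.007,0.189,0.156,0,0,0,0.3],[0.007,0.189,0.156,0,0,0,0.3],[0.007,0.189,0.156,0,0,0,0.3],[0.007,0.189,0.156,0,0,0,0.3]]]'
python3 g.py "0.575 -0.075 0.034 -2"
```

```text
clock: 7.8
position: [0.5757, -0.0764, 0.2763]
orientation: [[0.036, 0.999, 0.003], [0.999, -0.036, -0.0], [-0.0, 0.003, -1.0]]
force: [0.0, -1.2, 1.2]
opening: 0.0258
grasp_force: 0.0
tip [ 0.5757 -0.0764  0.1029] yaw -2.04 t 7.8 open 0.0258 gf 0.0 F [ 0.  -1.2  1.2]
[0.0034, -0.0024, 0.1721, 0.0055, 0.0007, -0.0015]
```

```bash
python3 -m creep '[[[0.003,-0.001,0.05,0,0,0,0.3],[0.003,-0.001,0.1,0,0,0,0.3],[0.003,-0.001,0.14,0,0,0,0.3],[0.003,-0.001,0.16,0,0,0,0.3],[0.003,-0.001,0.17,0,0,0,0.3],[0.003,-0.001,0.17,0,0,0,0.3]]]'
python3 -m creep '[[[0,0,0,0,0,0,0],[0,0,0,0,0,0,0],[0,0,0,0,0,0,0],[0,0,0,0,0,0,0]]]'; python3 g.py
```

```text
clock: 8.3
position: [0.575, -0.0746, 0.2065]
orientation: [[0.035, 0.999, 0.0], [0.999, -0.035, -0.0], [-0.0, 0.0, -1.0]]
force: [-0.7, -0.5, -0.3]
opening: 0.0257
grasp_force: 0.0
clock: 8.63
position: [0.5757, -0.0747, 0.2076]
orientation: [[0.035, 0.999, 0.002], [0.999, -0.035, -0.0], [-0.0, 0.002, -1.0]]
force: [-0.8, -0.1, 7.0]
opening: 0.0075
grasp_force: 58.9
tip [ 0.5757 -0.0747  0.0342] yaw -2.01 t 8.6333 open 0.0075 gf 58.90893995761871 F [-0.8 -0.1  7. ]
```

```bash
python3 -m creep '[[[0,-0.03,0,0,0,0,0],[0,-0.07,0,0,0,0,0],[0,-0.11,0,0,0,0,0],[0,-0.15,0,0,0,0,0],[0,-0.19,0,0,0,0,0],[0,-0.23,0,0,0,0,0],[0,-0.27,0,0,0,0,0],[0,-0.3,0,0,0,0,0],[0,-0.32,0,0,0,0,0],[0,-0.32,0,0,0,0,0]]]'
python3 -m creep '[[[0,-0.01,0,0,0,0,0],[0,-0.015,0,0,0,0,0],[0,-0.02,0,0,0,0,0],[0,-0.02,0,0,0,0,0]]]'; python3 g.py
```

```text
clock: 9.47
position: [0.4466, -0.07, 0.2076]
orientation: [[0.035, 0.999, 0.002], [0.999, -0.035, 0.0], [0.0, 0.002, -1.0]]
force: [-1.6, 0.9, 7.5]
opening: 0.0075
grasp_force: 61.2
clock: 9.8
position: [0.4401, -0.0698, 0.2075]
orientation: [[0.035, 0.999, 0.003], [0.999, -0.035, 0.0], [0.0, 0.003, -1.0]]
force: [-0.4, 1.7, 10.0]
opening: 0.0076
grasp_force: 61.4
tip [ 0.4401 -0.0698  0.0341] yaw -2.0 t 9.8 open 0.0076 gf 61.41453981399536 F [-0.4  1.7 10. ]
```

```bash
python3 -m creep '[[[0,0,0,0,0,0,0.3],[0,0,0,0,0,0,0.3],[0,0,0,0,0,0,0.3],[0,0,-0.05,0,0,0,0.3],[0,0,-0.12,0,0,0,0.3],[0,0,-0.22,0,0,0,0.3],[0,0,-0.32,0,0,0,0.3],[0,0,-0.42,0,0,0,0.3],[0,0,-0.5,0,0,0,1],[0,0,-0.5,0,0,0,1]]]'
python3 -c "
from h import *
np.set_printoptions(precision=4,suppress=True)
robot.get_image('wrist')
im,d,P=grab('wrist','w4.png');np.savez('pics/w4.npz',im=im,d=d,**P)
C=cloud(P,d)
ax=np.array([.9994,-.035]);ay=np.array([.035,.9994])
xy=C[...,:2]-np.array([.575,-.075]);X=xy@ax;Y=xy@ay;Z=C[...,2]
for n,lo,hi in (('floor',.014,.024),('divtop',.029,.035),('sidetop',.041,.048),('front',.071,.078)):
  m=(Z>lo)&(Z<hi)&(d>0)&(X>-.11)&(X<.1)
  print(n,m.sum(),np.percentile(X[m],[1,50,99]),np.percentile(Y[m],[1,50,99]),np.median(Z[m]))
m=(Z>.029)&(Z<.035)&(d>0)&(X>-.08)&(X<.04)
print(np.histogram(Y[m],bins=np.arange(-.2,.2,.01)))
"; python3 g.py
```

```text
clock: 10.63
position: [0.4409, -0.0702, 0.4127]
orientation: [[0.035, 0.999, 0.009], [0.999, -0.035, -0.002], [-0.001, 0.009, -1.0]]
force: [1.4, -0.5, -0.4]
opening: 0.0486
grasp_force: 0.0
floor 25678 [-0.0782 -0.0058  0.0772] [-0.1546  0.042   0.1593] 0.01887450606771241
divtop 2129 [-0.099   0.0054  0.0838] [-0.2912  0.0168  0.1702] 0.03174476944377403
sidetop 3151 [-0.099   0.0356  0.0668] [-0.1595  0.0977  0.17  ] 0.044654591261417804
front 4637 [-0.0989 -0.0919  0.0695] [-0.1637  0.0437  0.1723] 0.0747026045918922
(array([  0,   0,   0,   0,  61,   4,  16,  16,  14,  17,  16,  18, 238,
        17,  17,  17,  18,  17,  19,  24, 387,  20,  23,  22,  20,  23,
        20, 115, 321,  21,  25,  28,  26,  26,  25, 200,  13,   0,   0]), array([-0.2 , -0.19, -0.18, -0.17, -0.16, -0.15, -0.14, -0.13, -0.12,
       -0.11, -0.1 , -0.09, -0.08, -0.07, -0.06, -0.05, -0.04, -0.03,
       -0.02, -0.01,  0.  ,  0.01,  0.02,  0.03,  0.04,  0.05,  0.06,
        0.07,  0.08,  0.09,  0.1 ,  0.11,  0.12,  0.13,  0.14,  0.15,
        0.16,  0.17,  0.18,  0.19]))
tip [ 0.4396 -0.07    0.234 ] yaw -2.01 t 10.7333 open 0.0634 gf 0.0 F [-0.1 -0.3 -0.4]
```

View pics/w4.png

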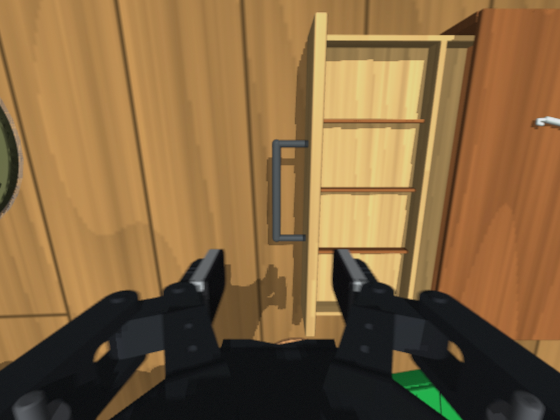

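The drawer is open. In this view its front is at x≈318, the dividers are at rows 121, 189 and 250, and the back wall runs near (437,40)-(410,310). Now for the tray's x extent and the first cap approach.

```bash
python3 - <<'E'
from h import *
np.set_printoptions(precision=4,suppress=True)
D=np.load('pics/w4.npz');C=cloud(D,D['d']);d=D['d']
ax=np.array([.9994,-.035]);ay=np.array([.035,.9994])
xy=C[...,:2]-np.array([.575,-.075]);X=xy@ax;Y=xy@ay;Z=C[...,2];k=(d>0)&(Y>-.06)&(Y<.15)
m=k&(abs(Z-.075)<.002)&(X<0);print('front',np.percentile(X[m],[1,99]))
m=k&(abs(Z-.045)<.002)&(X>0)&(X<.08);print('back',np.percentile(X[m],[2,98]))
m=k&(abs(Z-.019)<.002)&(X<.036);print('floor',np.percentile(X[m],[1,99]))
for y in(-.075,.004,.084):
  m=(d>0)&(abs(Z-.032)<.0015)&(abs(Y-y)<.012)&(abs(X+.02)<.04);print('div',np.percentile(Y[m],[2,50,98]))
for i,cy in enumerate((.124,.044,-.036,-.116)):
  o=-.025; print(i,np.array([.575,-.075])+o*ax+cy*ay)
E
python3 g.py "0.425 0.09 0.22 -2" "0.4148 0.236 0.16 -2" "0.4148 0.236 0.077 -2"
```

```text
front [-0.0988 -0.0873]
back [0.0346 0.0413]
floor [-0.0776  0.035 ]
div [-0.0791 -0.0775 -0.076 ]
div [0.     0.0016 0.0039]
div [0.0797 0.0818 0.083 ]
0 [0.5544 0.0498]
1 [ 0.5516 -0.0302]
2 [ 0.5488 -0.1101]
3 [ 0.546  -0.1901]
tip [ 0.4396 -0.07    0.234 ] yaw -2.01 t 10.7333 open 0.0634 gf 0.0 F [-0.1 -0.3 -0.4]
[0.3984, -0.0506, 0.0346, 0.005, 0.001, -0.0003]
[0.3639, -0.0382, 0.15, 0.0, 0.0, 0.0]
[0.0, 0.0, 0.2075, 0.0, 0.0, 0.0]
```

```bash
python3 -m creep '[[[0.398,-0.05,0.035,0,0,0,1],[0.398,-0.05,0.035,0,0,0,1],[0.398,-0.05,0.035,0,0,0,1],[0.398,-0.05,0.035,0,0,0,1],[0.398,-0.05,0.035,0,0,0,1]]]'
python3 -m creep '[[[0.364,-0.038,0.1,0,0,0,1],[0.364,-0.038,0.1,0,0,0,1],[0.364,-0.038,0.1,0,0,0,1],[0.364,-0.038,0.1,0,0,0,1],[0.364,-0.038,0.1,0,0,0,1],[0.364,-0.038,0.1,0,0,0,1]]]'
cat > caps.py <<'E'
import sys
from h import *
robot.get_image('wrist'); im,d,P=grab('wrist')
C=cloud(P,d); hsv=cv2.cvtColor(im,cv2.COLOR_RGB2HSV)
for n,x,y,z in (('A',.4148,.236,.099),('B',.423,.3542,.124),('C',.5394,.234,.099),('D',.5393,.3553,.124)):
    m=(d>0)&(abs(C[...,2]-z)<.006)&(np.hypot(C[...,0]-x,C[...,1]-y)<.045)
    q=C[m].astype('float32')
    if len(q)>200: print(n,np.round(cv2.minEnclosingCircle(q[:,:2])[0],4),round(cv2.minEnclosingCircle(q[:,:2])[1],4),np.median(q[:,2]))
E
python3 caps.py; python3 g.py "0.4148 0.236 0.077 -2"
```

```text
clock: 11.15
position: [0.4231, 0.0944, 0.3897]
orientation: [[0.029, 1.0, -0.005], [1.0, -0.029, 0.002], [0.002, -0.005, -1.0]]
force: [-0.1, 0.1, -0.0]
opening: 0.0854
grasp_force: 0.0
clock: 11.65
position: [0.4136, 0.2365, 0.3499]
orientation: [[0.032, 0.999, -0.004], [0.999, -0.032, -0.003], [-0.003, -0.004, -1.0]]
force: [-0.7, -0.2, 0.2]
opening: 0.0853
grasp_force: 0.0
tip [0.4142 0.2352 0.1778] yaw -2.02 t 11.75 open 0.0856 gf 0.0 F [0.4 0.6 0.2]
[0.0026, 0.0018, 0.252, -0.004, 0.0038, -0.0007]Traceback (most recent call last):
  File "caps.py", line 8, in <module>
    if len(q)>200: print(n,np.round(cv2.minEnclosingCircle(q[:,:2])[0],4),round(cv2.minEnclosingCircle(q[:,:2])[1],4),np.median(q[:,2]))
                                    ~~~~~~~~~~~~~~~~~~~~~~^^^^^^^^^
cv2.error: OpenCV(4.12.0) /io/opencv/modules/imgproc/src/shapedescr.cpp:201: error: (-215:Assertion failed) count >= 0 && (depth == CV_32F || depth == CV_32S) in function 'minEnclosingCircle'
```

Fix the contiguity bug and read again.

```bash
sed -i "s/^    q=C\[m\].*/    q=C[m].astype('float32'); k=np.ascontiguousarray(q[:,:2])/; s/q\[:,:2\])\[/k)[/g" caps.py; python3 caps.py; python3 g.py "0.4148 0.236 0.077 -2"
```

```text
A [0.4149 0.238 ] 0.0314 0.09874464
B [0.4228 0.3546] 0.0312 0.12376739
C [0.5389 0.2357] 0.0315 0.09882299
D [0.539  0.3567] 0.0319 0.12384598
tip [0.4147 0.2349 0.1786] yaw -2.1 t 11.85 open 0.0855 gf 0.0 F [ 0.2 -0.3  1.2]
[0.003, 0.0003, 0.2541, -0.0011, 0.0015, -0.0033]
```

```bash
python3 -m creep '[[[0.005,0,0.08,0,0,0,1],[0.005,0,0.16,0,0,0,1],[0.005,0,0.21,0,0,0,1],[0.005,0,0.24,0,0,0,1],[0.005,0,0.252,0,0,0,1],[0.005,0,0.252,0,0,0,1]]]'
python3 -m creep '[[[0,0,0,0,0,0,0.6],[0,0,0,0,0,0,0.6],[0,0,0,0,0,0,0],[0,0,0,0,0,0,0],[0,0,0,0,0,0,0],[0,0,0,0,0,0,0]]]'; python3 g.py
```

```text
clock: 12.35
position: [0.4145, 0.2369, 0.2508]
orientation: [[0.037, 0.999, -0.002], [0.999, -0.037, -0.001], [-0.001, -0.001, -1.0]]
force: [0.2, 0.7, 0.7]
opening: 0.0856
grasp_force: 0.0
clock: 12.85
position: [0.4155, 0.2383, 0.2533]
orientation: [[0.035, 0.999, 0.003], [0.999, -0.035, 0.001], [0.001, 0.003, -1.0]]
force: [-0.9, -1.0, 5.5]
opening: 0.0591
grasp_force: 64.5
tip [0.4155 0.2383 0.0799] yaw -2.02 t 12.85 open 0.0591 gf 64.47261362336576 F [-0.9 -1.   5.5]
```

```bash
python3 -m creep '[[[0,0,-0.02,0,0,0,0],[0,0,-0.05,0,0,0,0],[0,0,-0.08,0,0,0,0],[0,0,-0.14,0,0,0,0],[0,0,-0.2,0,0,0,0],[0,0,-0.22,0,0,0,0],[0,0,-0.22,0,0,0,0]]]'
python3 g.py "0.48 0.02 0.165 -2" "0.5445 -0.192 0.16 -2" "0.5445 -0.192 0.06 -2"
```

```text
clock: 13.43
position: [0.4158, 0.2386, 0.3426]
orientation: [[0.035, 0.999, 0.005], [0.999, -0.035, 0.003], [0.003, 0.005, -1.0]]
force: [0.4, 0.5, -0.8]
opening: 0.0589
grasp_force: 64.5
tip [0.4158 0.2386 0.1692] yaw -2.01 t 13.4333 open 0.0589 gf 64.45693901740015 F [ 0.4  0.5 -0.8]
[-0.5406, 0.1794, 0.0097, 0.0098, -0.0061, -0.0002]
[-0.524, 0.1796, 0.0125, 0.0, 0.0, 0.0]
[0.0, 0.0, 0.25, 0.0, 0.0, 0.0]
```

```bash
python3 -m creep '[[[-0.08,0.03,0,0,0,0,0],[-0.18,0.06,0,0,0,0,0],[-0.28,0.09,0,0,0,0,0],[-0.38,0.12,0,0,0,0,0],[-0.48,0.16,0,0,0,0,0],[-0.54,0.18,0,0,0,0,0],[-0.54,0.18,0,0,0,0,0]]]'
python3 -m creep '[[[-0.1,0.03,0,0,0,0,0],[-0.2,0.07,0,0,0,0,0],[-0.3,0.1,0,0,0,0,0],[-0.4,0.14,0,0,0,0,0],[-0.48,0.165,0,0,0,0,0],[-0.524,0.18,0,0,0,0,0],[-0.524,0.18,0,0,0,0,0],[-0.524,0.18,0,0,0,0,0]]]'
python3 g.py "0.5445 -0.192 0.05 -2" "0.5445 -0.192 0.024 -2"
```

```text
clock: 14.02
position: [0.4799, 0.0156, 0.3385]
orientation: [[0.041, 0.999, -0.0], [0.999, -0.041, -0.002], [-0.002, -0.0, -1.0]]
force: [-0.2, 0.1, -0.4]
opening: 0.0591
grasp_force: 64.5
clock: 14.68
position: [0.5435, -0.1928, 0.3381]
orientation: [[0.037, 0.999, -0.002], [0.999, -0.037, 0.001], [0.001, -0.002, -1.0]]
force: [-1.1, -0.3, -0.4]
opening: 0.0594
grasp_force: 64.5
tip [ 0.5435 -0.1928  0.1647] yaw -2.1 t 14.6833 open 0.0594 gf 64.50459371320903 F [-1.1 -0.3 -0.4]
[0.0018, 0.0031, 0.2867, -0.0038, -0.0023, -0.0035]
[0.0, 0.0, 0.065, 0.0, 0.0, 0.0]
```

```bash
python3 -m creep '[[[0.002,0.003,0.08,0,0,0,0],[0.002,0.003,0.16,0,0,0,0],[0.002,0.003,0.23,0,0,0,0],[0.002,0.003,0.28,0,0,0,0],[0.002,0.003,0.32,0,0,0,0],[0.002,0.003,0.34,0,0,0,0],[0.002,0.003,0.348,0,0,0,0],[0.002,0.003,0.348,0,0,0,0]]]'
python3 g.py "0.5445 -0.192 0.022 -2"
```

```text
clock: 15.35
position: [0.5446, -0.1906, 0.1999]
orientation: [[0.034, 0.999, -0.001], [0.999, -0.034, 0.001], [0.001, -0.001, -1.0]]
force: [0.5, 0.1, -0.9]
opening: 0.059
grasp_force: 64.5
tip [ 0.5446 -0.1906  0.0265] yaw -1.94 t 15.35 open 0.059 gf 64.49830041266978 F [ 0.5  0.1 -0.9]
[-0.0036, -0.0002, 0.0112, -0.0025, -0.0012, 0.0022]
```

```bash
python3 -m creep '[[[-0.003,0,0.006,0,0,0,0],[-0.003,0,0.011,0,0,0,0],[-0.003,0,0.011,0,0,0,0],[-0.003,0,0.011,0,0,0,0.78],[-0.003,0,0.011,0,0,0,0.8],[-0.003,0,0.011,0,0,0,0.8],[-0.003,0,0.011,0,0,0,0.8]]]'
python3 -m creep '[[[0,0,-0.03,0,0,0,0.8],[0,0,-0.08,0,0,0,0.8],[0,0,-0.15,0,0,0,0.8],[0,0,-0.25,0,0,0,0.8],[0,0,-0.35,0,0,0,1],[0,0,-0.4,0,0,0,1],[0,0,-0.4,0,0,0,1]]]'
python3 -c "
from h import *
robot.get_image('wrist')
im,d,P=grab('wrist','w5.png')"; python3 g.py "0.54 0.02 0.18 -2" "0.539 0.235 0.175 -2" "0.539 0.235 0.077 -2"
```

```text
clock: 15.93
position: [0.545, -0.1929, 0.1962]
orientation: [[0.035, 0.999, 0.0], [0.999, -0.035, -0.0], [-0.0, 0.0, -1.0]]
force: [0.2, 0.0, -0.4]
opening: 0.0683
grasp_force: 0.0
clock: 16.52
position: [0.5466, -0.1934, 0.3629]
orientation: [[0.035, 0.999, 0.009], [0.999, -0.035, -0.003], [-0.003, 0.01, -1.0]]
force: [0.3, -0.2, 0.7]
opening: 0.0852
grasp_force: 0.0
tip [ 0.5452 -0.1929  0.1842] yaw -2.01 t 16.6167 open 0.0857 gf 0.0 F [ 0.1 -0.4 -0.3]
[0.5315, -0.0317, 0.01, 0.0056, 0.0017, -0.0003]
[0.5371, -0.0213, 0.0125, 0.0, 0.0, 0.0]
[0.0, 0.0, 0.245, 0.0, 0.0, 0.0]
```

View pics/w5.png

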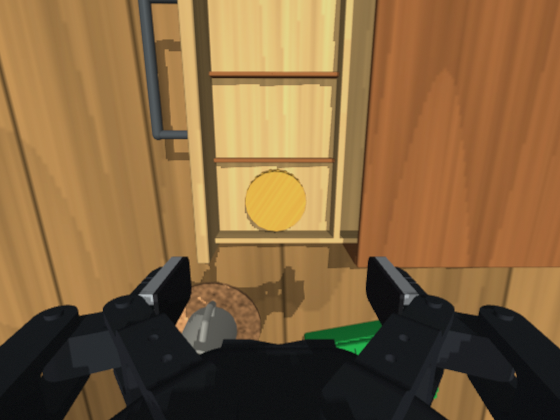

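Cap one lies flat in cell 3 at (275,201), and the mug is still on the coaster at lower left. Next is the far short jar's cap, C.

```bash
python3 -m creep '[[[0.531,-0.032,0.01,0,0,0,1],[0.531,-0.032,0.01,0,0,0,1],[0.531,-0.032,0.01,0,0,0,1],[0.531,-0.032,0.01,0,0,0,1],[0.531,-0.032,0.01,0,0,0,1],[0.531,-0.032,0.01,0,0,0,1]]]'
python3 -m creep '[[[0.537,-0.021,0.012,0,0,0,1],[0.537,-0.021,0.012,0,0,0,1],[0.537,-0.021,0.012,0,0,0,1],[0.537,-0.021,0.012,0,0,0,1],[0.537,-0.021,0.012,0,0,0,1],[0.537,-0.021,0.012,0,0,0,1],[0.537,-0.021,0.012,0,0,0,1]]]'
python3 caps.py; python3 g.py "0.539 0.235 0.077 -2"
```

```text
clock: 17.12
position: [0.5382, 0.0251, 0.3501]
orientation: [[0.029, 1.0, -0.003], [1.0, -0.029, 0.003], [0.003, -0.004, -1.0]]
force: [-0.4, -1.1, 0.4]
opening: 0.0853
grasp_force: 0.0
clock: 17.7
position: [0.5379, 0.2369, 0.3453]
orientation: [[0.031, 1.0, -0.003], [1.0, -0.031, -0.001], [-0.001, -0.003, -1.0]]
force: [-0.6, -0.7, -0.1]
opening: 0.0854
grasp_force: 0.0
A [0.4147 0.2378] 0.0261 0.09459776
B [0.4231 0.3557] 0.0319 0.12364874
C [0.5391 0.2363] 0.0314 0.09875113
D [0.5391 0.3562] 0.0313 0.12374091
tip [0.5382 0.2342 0.1724] yaw -1.98 t 17.8 open 0.0855 gf 0.0 F [-0.6 -0.2 -0.8]
[0.0026, 0.0024, 0.2385, -0.0044, 0.0038, 0.0007]
```

```bash
python3 -m creep '[[[0.004,0.002,0.08,0,0,0,1],[0.004,0.002,0.15,0,0,0,1],[0.004,0.002,0.2,0,0,0,1],[0.004,0.002,0.225,0,0,0,1],[0.004,0.002,0.237,0,0,0,1],[0.004,0.002,0.237,0,0,0,1]]]'
python3 -m creep '[[[0,0,0,0,0,0,0.6],[0,0,0,0,0,0,0.6],[0,0,0,0,0,0,0],[0,0,0,0,0,0,0],[0,0,0,0,0,0,0],[0,0,0,0,0,0,0]]]'; python3 g.py
python3 -m creep '[[[0,0,-0.02,0,0,0,0],[0,0,-0.05,0,0,0,0],[0,0,-0.08,0,0,0,0],[0,0,-0.14,0,0,0,0],[0,0,-0.2,0,0,0,0],[0,0,-0.22,0,0,0,0],[0,0,-0.22,0,0,0,0]]]'
python3 g.py "0.5473 -0.06 0.165 -2" "0.5473 -0.1121 0.16 -2"
```

```text
clock: 18.3
position: [0.5395, 0.235, 0.2516]
orientation: [[0.037, 0.999, -0.002], [0.999, -0.037, -0.001], [-0.001, -0.002, -1.0]]
force: [-0.2, -0.1, 0.0]
opening: 0.0852
grasp_force: 0.0
clock: 18.8
position: [0.5401, 0.2366, 0.2544]
orientation: [[0.035, 0.999, 0.003], [0.999, -0.035, 0.0], [0.001, 0.003, -1.0]]
force: [-2.0, -2.0, 6.0]
opening: 0.0594
grasp_force: 63.9
tip [0.5401 0.2366 0.081 ] yaw -2.01 t 18.8 open 0.0594 gf 63.93578933319077 F [-2. -2.  6.]
clock: 19.38
position: [0.5407, 0.237, 0.3439]
orientation: [[0.035, 0.999, 0.006], [0.999, -0.035, 0.003], [0.003, 0.006, -1.0]]
force: [-0.1, -0.2, -0.8]
opening: 0.059
grasp_force: 64.5
tip [0.5407 0.237  0.1705] yaw -2.0 t 19.3833 open 0.059 gf 64.48635061271489 F [-0.1 -0.2 -0.8]
[-0.7416, 0.0422, 0.0119, 0.0112, -0.0055, 0.0002]
[-0.1302, 0.0045, 0.0125, 0.0, 0.0, 0.0]
```

```bash
python3 -m creep '[[[-0.08,0.005,0,0,0,0,0],[-0.18,0.01,0,0,0,0,0],[-0.28,0.015,0,0,0,0,0],[-0.38,0.02,0,0,0,0,0],[-0.48,0.025,0,0,0,0,0],[-0.58,0.03,0,0,0,0,0],[-0.68,0.035,0,0,0,0,0],[-0.78,0.04,0,0,0,0,0],[-0.85,0.046,0,0,0,0,0],[-0.872,0.047,0,0,0,0,0]]]'
python3 -m creep '[[[0,0,0,0,0,0,0],[0,0,0,0,0,0,0],[0,0,0.05,0,0,0,0],[0,0,0.12,0,0,0,0],[0,0,0.12,0,0,0,0]]]'
python3 g.py "0.5473 -0.1121 0.028 -2"
```

```text
clock: 20.22
position: [0.5457, -0.1165, 0.3392]
orientation: [[0.039, 0.999, -0.001], [0.999, -0.039, -0.001], [-0.001, -0.001, -1.0]]
force: [-0.2, 0.6, -0.1]
opening: 0.0595
grasp_force: 64.5
clock: 20.63
position: [0.5441, -0.1105, 0.2877]
orientation: [[0.033, 0.999, -0.007], [0.999, -0.033, 0.002], [0.002, -0.007, -1.0]]
force: [-1.6, -0.3, -1.2]
opening: 0.0598
grasp_force: 64.7
tip [ 0.5441 -0.1105  0.1143] yaw -1.87 t 20.6333 open 0.0598 gf 64.70755251590163 F [-1.6 -0.3 -1.2]
[-0.0041, 0.0097, 0.2157, -0.0143, -0.0037, 0.0046]
```

```bash
python3 -m creep '[[[0,0.003,0.06,0,0,0,0],[0,0.003,0.12,0,0,0,0],[0,0.003,0.16,0,0,0,0],[0,0.003,0.19,0,0,0,0],[0,0.003,0.205,0,0,0,0],[0,0.003,0.205,0,0,0,0],[0,0.003,0.205,0,0,0,0]]]'
python3 g.py "0.5473 -0.1121 0.023 -2"
```

```text
clock: 21.22
position: [0.5476, -0.1121, 0.211]
orientation: [[0.034, 0.999, 0.0], [0.999, -0.034, 0.0], [0.0, 0.0, -1.0]]
force: [1.0, 0.8, 0.0]
opening: 0.0593
grasp_force: 64.7
tip [ 0.5476 -0.1121  0.0376] yaw -1.94 t 21.2167 open 0.0593 gf 64.7059706132859 F [1.  0.8 0. ]
[-0.0001, -0.0009, 0.0364, 0.0002, -0.0003, 0.0023]
```

```bash
python3 -m creep '[[[0,0,0.018,0,0,0,0],[0,0,0.03,0,0,0,0],[0,0,0.036,0,0,0,0],[0,0,0.036,0,0,0,0],[0,0,0.036,0,0,0,0.78],[0,0,0.036,0,0,0,0.8],[0,0,0.036,0,0,0,0.8],[0,0,0.036,0,0,0,0.8]]]'
python3 -m creep '[[[0,0,-0.03,0,0,0,0.8],[0,0,-0.08,0,0,0,0.8],[0,0,-0.15,0,0,0,0.8],[0,0,-0.25,0,0,0,0.8],[0,0,-0.35,0,0,0,1],[0,0,-0.44,0,0,0,1],[0,0,-0.44,0,0,0,1]]]'
cat > tray.py <<'E'
from h import *
robot.get_image('wrist'); im,d,P=grab('wrist')
C=cloud(P,d); ax=np.array([.9994,-.035]);ay=np.array([.035,.9994])
xy=C[...,:2]-np.array([.5486,-.0741]);X=xy@ax;Y=xy@ay;Z=C[...,2]
hsv=cv2.cvtColor(im,cv2.COLOR_RGB2HSV)
for i,cy in enumerate((.122,.042,-.038,-.118)):
    c=(d>0)&(abs(X)<.058)&(abs(Y-cy)<.037); m=c&(abs(Z-.041)<.006)
    if m.sum()>200:
        q=np.c_[X[m],Y[m]].astype('float32'); cc,r=cv2.minEnclosingCircle(q)
        A=np.c_[X[m],Y[m],np.ones(m.sum())]; s=np.linalg.lstsq(A,Z[m],rcond=None)[0]
        print(i,'cap',np.round(cc,4),round(r,4),'z',round(float(np.median(Z[m])),4),'tilt',np.round(s[:2],3))
    else: print(i,c.sum(),m.sum())
m=(d>0)&(Z>.076)&(Z<.092)&(np.hypot(C[...,0]-.46,C[...,1]+.36)<.09)
if m.sum()>100: print('mug',cv2.minEnclosingCircle(np.ascontiguousarray(C[m][:,:2].astype('float32'))))
E
python3 tray.py; python3 g.py "0.48 0.14 0.20 -2" "0.423 0.3545 0.20 -2"
```

```text
clock: 21.88
position: [0.5476, -0.1129, 0.1961]
orientation: [[0.035, 0.999, 0.001], [0.999, -0.035, -0.0], [-0.0, 0.001, -1.0]]
force: [1.0, -0.1, 1.4]
opening: 0.0682
grasp_force: 0.9
clock: 22.47
position: [0.5492, -0.1133, 0.3796]
orientation: [[0.035, 0.999, 0.01], [0.999, -0.035, -0.002], [-0.002, 0.01, -1.0]]
force: [0.4, -0.6, 0.3]
opening: 0.0857
grasp_force: 0.0
0 8713 0
1 7927 0
2 cap [ 0.0007 -0.0394] 0.031 z 0.0407 tilt [ 0.001 -0.001]
3 cap [ 0.0016 -0.1189] 0.031 z 0.0407 tilt [ 0.    -0.011]
tip [ 0.5477 -0.113   0.2002] yaw -2.01 t 22.5667 open 0.0854 gf 0.0 F [-0.7  0.8  0.2]
[0.6261, -0.1914, -0.0005, 0.0062, 0.0012, -0.0003]
[0.531, -0.1611, 0.0, 0.0, 0.0, 0.0]
```

Both caps measure flat in cells 2 and 3, with tops at z=0.041. Next is cap B on the near tall jar.

```bash
python3 -m creep '[[[0.626,-0.191,0,0,0,0,1],[0.626,-0.191,0,0,0,0,1],[0.626,-0.191,0,0,0,0,1],[0.626,-0.191,0,0,0,0,1],[0.626,-0.191,0,0,0,0,1],[0.626,-0.191,0,0,0,0,1],[0.626,-0.191,0,0,0,0,1]]]'
python3 -m creep '[[[0.531,-0.161,0,0,0,0,1],[0.531,-0.161,0,0,0,0,1],[0.531,-0.161,0,0,0,0,1],[0.531,-0.161,0,0,0,0,1],[0.531,-0.161,0,0,0,0,1],[0.531,-0.161,0,0,0,0,1],[0.531,-0.161,0,0,0,0,1]]]'
python3 caps.py; python3 g.py "0.423 0.3550 0.102 -2"
```

```text
clock: 23.15
position: [0.4773, 0.1438, 0.3699]
orientation: [[0.031, 1.0, -0.004], [1.0, -0.031, 0.001], [0.001, -0.004, -1.0]]
force: [0.6, -0.4, -0.1]
opening: 0.0853
grasp_force: 0.0
clock: 23.73
position: [0.4215, 0.3569, 0.3699]
orientation: [[0.031, 1.0, -0.002], [1.0, -0.031, -0.001], [-0.001, -0.002, -1.0]]
force: [-0.5, -1.5, -0.6]
opening: 0.0855
grasp_force: 0.0
A [0.4151 0.2386] 0.0258 0.09469263
B [0.4229 0.3552] 0.0311 0.123735376
D [0.539  0.3572] 0.0316 0.12382197
tip [0.4224 0.3541 0.1969] yaw -1.95 t 23.8333 open 0.0856 gf 0.0 F [ 0.5 -1.  -0.2]
[0.0029, 0.0018, 0.2372, -0.0039, 0.0056, 0.0017]
```

```bash
python3 -m creep '[[[0.003,0.002,0.08,0,0,0,1],[0.003,0.002,0.15,0,0,0,1],[0.003,0.002,0.2,0,0,0,1],[0.003,0.002,0.225,0,0,0,1],[0.003,0.002,0.236,0,0,0,1],[0.003,0.002,0.236,0,0,0,1]]]'
python3 -m creep '[[[0,0,0,0,0,0,0.6],[0,0,0,0,0,0,0.6],[0,0,0,0,0,0,0],[0,0,0,0,0,0,0],[0,0,0,0,0,0,0],[0,0,0,0,0,0,0]]]'; python3 g.py
python3 -m creep '[[[0,0,-0.02,0,0,0,0],[0,0,-0.05,0,0,0,0],[0,0,-0.08,0,0,0,0],[0,0,-0.13,0,0,0,0],[0,0,-0.16,0,0,0,0],[0,0,-0.16,0,0,0,0]]]'
python3 g.py "0.48 0.16 0.165 -2" "0.5501 -0.0321 0.15 -2"
```

```text
clock: 24.33
position: [0.4239, 0.3545, 0.2768]
orientation: [[0.037, 0.999, -0.001], [0.999, -0.037, -0.001], [-0.001, -0.001, -1.0]]
force: [-0.4, 0.4, 0.3]
opening: 0.086
grasp_force: 0.0
clock: 24.83
position: [0.4241, 0.3561, 0.2797]
orientation: [[0.035, 0.999, 0.002], [0.999, -0.035, 0.002], [0.002, 0.002, -1.0]]
force: [-1.9, -1.7, 7.0]
opening: 0.0602
grasp_force: 63.9
tip [0.4241 0.3561 0.1063] yaw -2.0 t 24.8333 open 0.0602 gf 63.86080764234066 F [-1.9 -1.7  7. ]
clock: 25.33
position: [0.4247, 0.3567, 0.3456]
orientation: [[0.035, 0.999, 0.005], [0.999, -0.035, 0.004], [0.004, 0.005, -1.0]]
force: [1.3, 1.0, -0.1]
opening: 0.06
grasp_force: 64.6
tip [0.4247 0.3567 0.1722] yaw -2.0 t 25.3333 open 0.06 gf 64.61125072091818 F [ 1.3  1.  -0.1]
[-0.4867, 0.1552, 0.0167, 0.0094, -0.0086, 0.0001]
[-0.4738, 0.1919, 0.0375, 0.0, 0.0, 0.0]
```

```bash
python3 -m creep '[[[-0.08,0.025,0,0,0,0,0],[-0.17,0.055,0,0,0,0,0],[-0.26,0.085,0,0,0,0,0],[-0.35,0.11,0,0,0,0,0],[-0.43,0.14,0,0,0,0,0],[-0.487,0.155,0,0,0,0,0]]]'
python3 -m creep '[[[-0.09,0.036,0,0,0,0,0],[-0.18,0.073,0,0,0,0,0],[-0.27,0.11,0,0,0,0,0],[-0.36,0.146,0,0,0,0,0],[-0.43,0.175,0,0,0,0,0],[-0.47,0.19,0,0,0,0,0],[-0.474,0.192,0.04,0,0,0,0],[-0.474,0.192,0.1,0,0,0,0],[-0.474,0.192,0.14,0,0,0,0],[-0.474,0.192,0.14,0,0,0,0]]]'
python3 g.py "0.5501 -0.0321 0.04 -2"
```

```text
clock: 25.83
position: [0.4793, 0.1565, 0.3416]
orientation: [[0.036, 0.999, 0.001], [0.999, -0.036, -0.001], [-0.001, 0.001, -1.0]]
force: [0.1, -0.1, 0.2]
opening: 0.06
grasp_force: 64.6
clock: 26.67
position: [0.5472, -0.0335, 0.2821]
orientation: [[0.036, 0.999, -0.006], [0.999, -0.036, 0.0], [0.0, -0.006, -1.0]]
force: [-1.7, 0.5, -1.3]
opening: 0.0603
grasp_force: 64.7
tip [ 0.5472 -0.0335  0.1087] yaw -2.04 t 26.6667 open 0.0603 gf 64.7081596031785 F [-1.7  0.5 -1.3]
[0.0037, 0.0081, 0.1716, -0.0114, -0.0003, -0.0013]
```

```bash
python3 -m creep '[[[0.002,0.003,0.05,0,0,0,0],[0.002,0.003,0.1,0,0,0,0],[0.002,0.003,0.14,0,0,0,0],[0.002,0.003,0.165,0,0,0,0],[0.002,0.003,0.175,0,0,0,0],[0.002,0.003,0.175,0,0,0,0],[0.002,0.003,0.175,0,0,0,0]]]'
python3 g.py "0.5501 -0.0321 0.023 -2"
```

```text
clock: 27.25
position: [0.5506, -0.0325, 0.2164]
orientation: [[0.035, 0.999, 0.001], [0.999, -0.035, -0.0], [-0.0, 0.001, -1.0]]
force: [-0.2, -0.5, -0.4]
opening: 0.0601
grasp_force: 64.7
tip [ 0.5506 -0.0325  0.043 ] yaw -2.0 t 27.25 open 0.0601 gf 64.7060189768672 F [-0.2 -0.5 -0.4]
[0.0009, -0.0015, 0.0499, 0.002, 0.0001, 0.0]
```

```bash
python3 -m creep '[[[0,0,0.02,0,0,0,0],[0,0,0.035,0,0,0,0],[0,0,0.045,0,0,0,0],[0,0,0.049,0,0,0,0],[0,0,0.049,0,0,0,0],[0,0,0.049,0,0,0,0.78],[0,0,0.049,0,0,0,0.8],[0,0,0.049,0,0,0,0.8],[0,0,0.049,0,0,0,0.8]]]'
python3 -m creep '[[[0,0,-0.03,0,0,0,0.8],[0,0,-0.08,0,0,0,0.8],[0,0,-0.15,0,0,0,0.8],[0,0,-0.25,0,0,0,0.8],[0,0,-0.35,0,0,0,1],[0,0,-0.44,0,0,0,1],[0,0,-0.44,0,0,0,1]]]'
python3 tray.py; python3 g.py "0.54 0.16 0.20 -2" "0.539 0.3565 0.20 -2"
```

```text
clock: 28.0
position: [0.5503, -0.0325, 0.1959]
orientation: [[0.035, 0.999, 0.0], [0.999, -0.035, -0.0], [-0.0, 0.0, -1.0]]
force: [1.8, -0.2, 1.6]
opening: 0.0681
grasp_force: 1.0
clock: 28.58
position: [0.5521, -0.0326, 0.3793]
orientation: [[0.035, 0.999, 0.01], [0.999, -0.035, -0.001], [-0.0, 0.01, -1.0]]
force: [1.7, 0.6, 1.0]
opening: 0.0855
grasp_force: 0.0
0 7906 0
1 cap [0.0001 0.0407] 0.0311 z 0.0407 tilt [ 0.002 -0.003]
2 cap [ 0.0002 -0.0392] 0.0312 z 0.0407 tilt [-0.    -0.009]
3 cap [ 0.0012 -0.1184] 0.0309 z 0.0406 tilt [ 0.    -0.024]
tip [ 0.5505 -0.0325  0.2   ] yaw -2.0 t 28.6833 open 0.0849 gf 0.0 F [ 0.2 -0.3 -1.2]
[0.4801, -0.0431, -0.0001, 0.0058, 0.0001, -0.0002]
[0.4909, -0.0196, 0.0, 0.0, 0.0, 0.0]
```

Three caps are in. Last one, D.

```bash
python3 -m creep '[[[0.48,-0.043,0,0,0,0,1],[0.48,-0.043,0,0,0,0,1],[0.48,-0.043,0,0,0,0,1],[0.48,-0.043,0,0,0,0,1],[0.48,-0.043,0,0,0,0,1],[0.48,-0.043,0,0,0,0,1]]]'
python3 -m creep '[[[0.491,-0.02,0,0,0,0,1],[0.491,-0.02,0,0,0,0,1],[0.491,-0.02,0,0,0,0,1],[0.491,-0.02,0,0,0,0,1],[0.491,-0.02,0,0,0,0,1],[0.491,-0.02,0,0,0,0,1],[0.491,-0.02,0,0,0,0,1]]]'
python3 caps.py; python3 g.py "0.539 0.3565 0.102 -2"
```

```text
clock: 29.18
position: [0.5384, 0.1641, 0.3695]
orientation: [[0.03, 1.0, -0.004], [1.0, -0.03, 0.001], [0.001, -0.004, -1.0]]
force: [0.6, 0.0, -0.5]
opening: 0.0855
grasp_force: 0.0
clock: 29.77
position: [0.5378, 0.3573, 0.3693]
orientation: [[0.033, 0.999, -0.003], [0.999, -0.033, -0.003], [-0.003, -0.003, -1.0]]
force: [0.1, -1.4, -0.4]
opening: 0.0856
grasp_force: 0.0
B [0.423  0.3553] 0.026 0.11957314
C [0.5393 0.2367] 0.0257 0.094648995
D [0.5392 0.3568] 0.0309 0.12375499
tip [0.5383 0.3555 0.1968] yaw -2.03 t 29.8667 open 0.0855 gf 0.0 F [ 1.1 -0.2 -0.4]
[0.0032, 0.0023, 0.237, -0.0048, 0.0047, -0.001]
```

```bash
python3 -m creep '[[[0.003,0.002,0.08,0,0,0,1],[0.003,0.002,0.15,0,0,0,1],[0.003,0.002,0.2,0,0,0,1],[0.003,0.002,0.225,0,0,0,1],[0.003,0.002,0.236,0,0,0,1],[0.003,0.002,0.236,0,0,0,1]]]'
python3 -m creep '[[[0,0,0,0,0,0,0.6],[0,0,0,0,0,0,0.6],[0,0,0,0,0,0,0],[0,0,0,0,0,0,0],[0,0,0,0,0,0,0],[0,0,0,0,0,0,0]]]'; python3 g.py
python3 -m creep '[[[0,0,-0.02,0,0,0,0],[0,0,-0.05,0,0,0,0],[0,0,-0.08,0,0,0,0],[0,0,-0.13,0,0,0,0],[0,0,-0.16,0,0,0,0],[0,0,-0.16,0,0,0,0]]]'
python3 g.py "0.5529 0.0478 0.165 -2"
```

```text
clock: 30.37
position: [0.5394, 0.3565, 0.2768]
orientation: [[0.036, 0.999, -0.001], [0.999, -0.036, -0.001], [-0.001, -0.001, -1.0]]
force: [-0.2, -0.6, 0.1]
opening: 0.0853
grasp_force: 0.0
clock: 30.87
position: [0.5401, 0.3581, 0.2799]
orientation: [[0.035, 0.999, 0.003], [0.999, -0.035, 0.002], [0.002, 0.003, -1.0]]
force: [-1.7, -0.5, 5.9]
opening: 0.0591
grasp_force: 64.7
tip [0.5401 0.3581 0.1065] yaw -2.0 t 30.8667 open 0.0591 gf 64.66417849995196 F [-1.7 -0.5  5.9]
clock: 31.37
position: [0.5406, 0.3585, 0.346]
orientation: [[0.035, 0.999, 0.005], [0.999, -0.035, 0.004], [0.004, 0.005, -1.0]]
force: [0.8, 0.3, 0.7]
opening: 0.0593
grasp_force: 64.4
tip [0.5406 0.3585 0.1726] yaw -2.01 t 31.3667 open 0.0593 gf 64.40184388076887 F [0.8 0.3 0.7]
[-0.7752, 0.0579, 0.0163, 0.0107, -0.0077, -0.0002]
```

```bash
python3 -m creep '[[[-0.08,0.006,0,0,0,0,0],[-0.18,0.013,0,0,0,0,0],[-0.28,0.02,0,0,0,0,0],[-0.38,0.028,0,0,0,0,0],[-0.48,0.036,0,0,0,0,0],[-0.58,0.043,0,0,0,0,0],[-0.68,0.051,0,0,0,0,0],[-0.75,0.056,0,0,0,0,0],[-0.775,0.058,0,0,0,0,0],[-0.775,0.058,0,0,0,0,0]]]'
python3 -m creep '[[[0,0,0.04,0,0,0,0],[0,0,0.1,0,0,0,0],[0,0,0.17,0,0,0,0],[0,0,0.24,0,0,0,0],[0,0,0.29,0,0,0,0],[0,0,0.31,0,0,0,0],[0,0,0.31,0,0,0,0],[0,0,0.31,0,0,0,0]]]'
python3 g.py "0.5529 0.0478 0.023 -2"
```

```text
clock: 32.2
position: [0.5517, 0.0449, 0.3414]
orientation: [[0.039, 0.999, -0.0], [0.999, -0.039, -0.0], [-0.0, -0.0, -1.0]]
force: [0.4, 0.8, 0.5]
opening: 0.0592
grasp_force: 64.4
clock: 32.87
position: [0.5519, 0.048, 0.2178]
orientation: [[0.034, 0.999, -0.0], [0.999, -0.034, 0.0], [0.0, -0.0, -1.0]]
force: [-0.4, -0.1, 0.9]
opening: 0.0593
grasp_force: 64.5
tip [0.5519 0.048  0.0444] yaw -1.94 t 32.8667 open 0.0593 gf 64.48548270855099 F [-0.4 -0.1  0.9]
[-0.0004, 0.0024, 0.0535, -0.0004, -0.0006, 0.002]
```

```bash
python3 -m creep '[[[0,0.002,0.02,0,0,0,0],[0,0.002,0.035,0,0,0,0],[0,0.002,0.045,0,0,0,0],[0,0.002,0.053,0,0,0,0],[0,0.002,0.053,0,0,0,0],[0,0.002,0.053,0,0,0,0.78],[0,0.002,0.053,0,0,0,0.8],[0,0.002,0.053,0,0,0,0.8],[0,0.002,0.053,0,0,0,0.8]]]'
python3 -m creep '[[[0,0,-0.03,0,0,0,0.8],[0,0,-0.08,0,0,0,0.8],[0,0,-0.15,0,0,0,0.8],[0,0,-0.25,0,0,0,0.8],[0,0,-0.35,0,0,0,0.8],[0,0,-0.44,0,0,0,0.3],[0,0,-0.44,0,0,0,0]]]'
python3 tray.py; python3 g.py "0.41 -0.07 0.20 -2" "0.41 -0.069 0.042 -2"; python3 -c "
from h import *
grab('scene','s6.png')"
```

```text
clock: 33.62
position: [0.5528, 0.047, 0.1965]
orientation: [[0.035, 0.999, 0.001], [0.999, -0.035, 0.0], [0.0, 0.001, -1.0]]
force: [1.8, 0.1, 2.2]
opening: 0.0686
grasp_force: 0.9
clock: 34.2
position: [0.5545, 0.0473, 0.3799]
orientation: [[0.035, 0.999, 0.011], [0.999, -0.035, 0.001], [0.001, 0.011, -1.0]]
force: [1.2, 0.8, 0.1]
opening: 0.045
grasp_force: 0.0
0 cap [0.0006 0.1198] 0.0311 z 0.0407 tilt [-0.002 -0.003]
1 cap [0.0004 0.0405] 0.0315 z 0.0407 tilt [ 0.001 -0.01 ]
2 cap [ 0.0009 -0.0389] 0.0311 z 0.0407 tilt [-0.    -0.023]
3 0 0
tip [0.553  0.0471 0.2005] yaw -2.01 t 34.3 open 0.0299 gf 0.0 F [-0.6  0.2 -0.5]
[-0.3051, -0.347, -0.0001, 0.0064, -0.0009, -0.0004]
[0.0025, -0.0001, 0.395, 0.0, 0.0, 0.0]
```

View pics/s6.png

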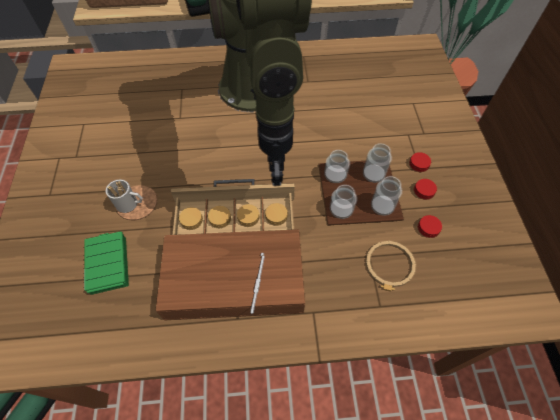

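All four caps are in the drawer, at (190,217), (219,217), (248,213) and (276,211), and the jars are open and standing. The mug appears to have been knocked towards the left, with its foot at about (124,205) against the coaster centre at (135,202). I'll shut the drawer first and then put the mug back.

```bash
python3 g.py "0.440 -0.070 0.17 -2"; python3 -m creep '[[[-0.305,-0.272,0,0,0,0,0.3],[-0.305,-0.272,0,0,0,0,0.3],[-0.305,-0.272,0,0,0,0,0.3],[-0.305,-0.272,0,0,0,0,0.3],[-0.305,-0.272,0.08,0,0,0,0.3],[-0.305,-0.272,0.15,0,0,0,0.3],[-0.305,-0.272,0.2,0,0,0,0.3],[-0.305,-0.272,0.2,0,0,0,0.3],[-0.305,-0.272,0.2,0,0,0,0.3]]]'; python3 g.py "0.440 -0.070 0.034 -2"
```

```text
tip [0.5523 0.0471 0.1987] yaw -2.01 t 34.35 open 0.0227 gf 0.0 F [-0.3 -0.6 -0.1]
[-0.3023, -0.2704, 0.0717, -0.0, -0.0001, -0.0002]
clock: 35.1
position: [0.438, -0.0709, 0.2903]
orientation: [[0.035, 0.999, -0.006], [0.999, -0.035, 0.001], [0.001, -0.006, -1.0]]
force: [0.2, -1.0, -0.0]
opening: 0.026
grasp_force: 0.0
tip [ 0.438  -0.0709  0.1169] yaw -2.01 t 35.1 open 0.026 gf 0.0 F [ 0.2 -1.  -0. ]
[0.0022, 0.0061, 0.2073, -0.0111, -0.0014, -0.0005]
```

```bash
python3 -m creep '[[[0.002,0.003,0.05,0,0,0,0.3],[0.002,0.003,0.1,0,0,0,0.3],[0.002,0.003,0.15,0,0,0,0.3],[0.002,0.003,0.19,0,0,0,0.3],[0.002,0.003,0.205,0,0,0,0.3],[0.002,0.003,0.205,0,0,0,0.3]]]'
python3 -m creep '[[[0,0,0,0,0,0,0],[0,0,0,0,0,0,0],[0,0,0,0,0,0,0],[0,0,0,0,0,0,0]]]'; python3 g.py
```

```text
clock: 35.6
position: [0.4405, -0.0701, 0.2098]
orientation: [[0.035, 0.999, -0.002], [0.999, -0.035, 0.0], [0.0, -0.002, -1.0]]
force: [0.4, 1.2, -0.3]
opening: 0.0262
grasp_force: 0.0
clock: 35.93
position: [0.4414, -0.0703, 0.2114]
orientation: [[0.035, 0.999, 0.002], [0.999, -0.035, -0.0], [0.0, 0.002, -1.0]]
force: [-1.0, 1.1, 4.0]
opening: 0.0072
grasp_force: 59.0
tip [ 0.4414 -0.0703  0.038 ] yaw -2.0 t 35.9333 open 0.0072 gf 59.04711127281189 F [-1.   1.1  4. ]
```

Gripped. I'll push gently, 132 mm first and then the remainder.

```bash
python3 -m creep '[[[0,0.02,0,0,0,0,0],[0,0.05,0,0,0,0,0],[0,0.09,0,0,0,0,0],[0,0.13,0,0,0,0,0],[0,0.17,0,0,0,0,0],[0,0.21,0,0,0,0,0],[0,0.25,0,0,0,0,0],[0,0.28,0,0,0,0,0],[0,0.31,0,0,0,0,0],[0,0.325,0,0,0,0,0]]]'
python3 -m creep '[[[0,0.005,0,0,0,0,0],[0,0.01,0,0,0,0,0],[0,0.015,0,0,0,0,0],[0,0.02,0,0,0,0,0],[0,0.02,0,0,0,0,0]]]'; python3 g.py
```

```text
clock: 36.77
position: [0.5726, -0.0751, 0.2115]
orientation: [[0.035, 0.999, 0.003], [0.999, -0.035, -0.001], [-0.0, 0.003, -1.0]]
force: [-1.4, -0.3, 7.9]
opening: 0.0075
grasp_force: 60.0
clock: 37.18
position: [0.5786, -0.0753, 0.2114]
orientation: [[0.035, 0.999, 0.0], [0.999, -0.035, -0.001], [-0.001, 0.0, -1.0]]
force: [-3.4, -0.9, 9.6]
opening: 0.0073
grasp_force: 60.2
tip [ 0.5786 -0.0753  0.038 ] yaw -2.01 t 37.1833 open 0.0073 gf 60.15174150466919 F [-3.4 -0.9  9.6]
```

```bash
python3 -m creep '[[[0,0.005,0,0,0,0,0],[0,0.01,0,0,0,0,0],[0,0.01,0,0,0,0,0],[0,0.01,0,0,0,0,0]]]'; python3 -m creep '[[[0,0.005,0,0,0,0,0],[0,0.01,0,0,0,0,0],[0,0.01,0,0,0,0,0],[0,0.01,0,0,0,0,0]]]'
```

```text
clock: 37.52
position: [0.5797, -0.0753, 0.2113]
orientation: [[0.035, 0.999, -0.006], [0.999, -0.035, -0.0], [-0.001, -0.006, -1.0]]
force: [-14.3, -0.2, 20.1]
opening: 0.0071
grasp_force: 61.4
clock: 37.85
position: [0.5809, -0.0753, 0.2112]
orientation: [[0.036, 0.999, -0.013], [0.999, -0.036, -0.0], [-0.001, -0.013, -1.0]]
force: [-25.1, 0.4, 31.1]
opening: 0.0077
grasp_force: 62.7
```

The force rise shows the drawer is at its stop. Ease off, release, rise and look at the mug.

```bash
python3 -m creep '[[[0,-0.012,0,0,0,0,0],[0,-0.012,0,0,0,0,0.2],[0,-0.012,0,0,0,0,0.3],[0,-0.012,0,0,0,0,0.3],[0,-0.012,0,0,0,0,0.3],[0,-0.012,-0.05,0,0,0,0.3],[0,-0.012,-0.12,0,0,0,0.3],[0,-0.012,-0.2,0,0,0,0.3],[0,-0.012,-0.3,0,0,0,0.3],[0,-0.012,-0.35,0,0,0,1]]]'
python3 - <<'E'
from h import *
np.set_printoptions(precision=4,suppress=True)
im,d,P=grab('wrist');C=cloud(P,d);X,Y,Z=C[...,0],C[...,1],C[...,2]
m=(abs(Z-.051)<.002)&(abs(Y+.08)<.02)&(abs(X-.58)<.03)&(d>0);print('bar x',np.median(X[m]) if m.any() else 0)
m=(abs(Z-.075)<.002)&(abs(Y+.08)<.03)&(abs(X-.62)<.04)&(d>0);print('front',np.percentile(X[m],[1,99]) if m.any() else 0)
im,d,P=grab('top','t7.png');C=cloud(P,d);Z=C[...,2]
m=(d>0)&(Z>.06)&(Z<.1)&(np.hypot(C[...,0]-.46,C[...,1]+.36)<.09)
q=C[m];print('mug',len(q),q.min(0),q.max(0),np.median(q,0))
E
python3 g.py "0.49 -0.22 0.2 -2" "0.46 -0.34 0.2 -15"
```

```text
clock: 38.68
position: [0.583, -0.0753, 0.3545]
orientation: [[0.035, 0.999, 0.004], [0.999, -0.035, -0.001], [-0.0, 0.004, -1.0]]
force: [1.2, -0.0, 0.4]
opening: 0.0362
grasp_force: 0.0
bar x 0.5790404190466933
front [0.6134 0.6265]
mug 277 [ 0.4359 -0.4189  0.0601] [ 0.4957 -0.3294  0.0997] [ 0.4683 -0.38    0.0815]
tip [ 0.5838 -0.0754  0.1816] yaw -2.0 t 38.7833 open 0.0512 gf 0.0 F [ 0.4  0.1 -0.1]
[-0.3694, -0.2215, -0.0476, 0.0162, 0.0015, 0.0001]
[-0.3024, -0.0645, 0.0, 0.0, 0.0, 0.4538]
```

View pics/t7.png

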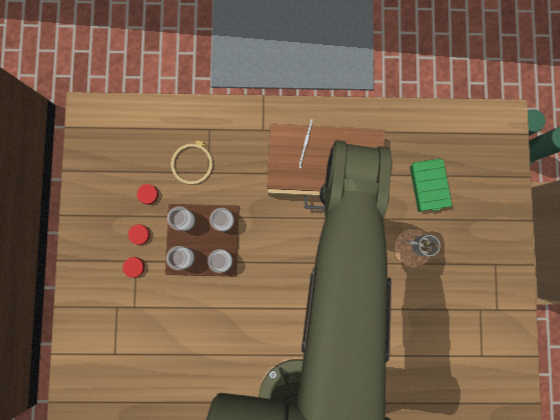

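The top view shows the drawer shut and the mug at (429,245), shifted off the coaster centre (412,247). I'll fly above it and measure.

```bash
python3 -m creep '[[[-0.369,-0.221,-0.05,0,0,0,1],[-0.369,-0.221,-0.05,0,0,0,1],[-0.369,-0.221,-0.05,0,0,0,1],[-0.369,-0.221,-0.05,0,0,0,1],[-0.369,-0.221,-0.05,0,0,0,1],[-0.369,-0.221,-0.05,0,0,0,1]]]'
python3 -m creep '[[[-0.38,-0.06,0,0,0,0.454,1],[-0.38,-0.06,0,0,0,0.454,1],[-0.38,-0.06,0,0,0,0.454,1],[-0.38,-0.06,0,0,0,0.454,1],[-0.38,-0.06,0,0,0,0.454,1],[-0.38,-0.06,0,0,0,0.454,1]]]'
cat > mug.py <<'E'
from h import *
robot.get_image('wrist'); im,d,P=grab('wrist','w8.png')
C=cloud(P,d);Z=C[...,2]
m=(d>0)&(Z>.07)&(Z<.12)&(np.hypot(C[...,0]-.465,C[...,1]+.39)<.09)&(np.arange(420)[:,None]<270)
hsv=cv2.cvtColor(im,cv2.COLOR_RGB2HSV); w=m&(hsv[...,1]<60)&(Z<.092)
q=C[w];print(len(q),cv2.minEnclosingCircle(np.ascontiguousarray(q[:,:2].astype('float32'))),np.percentile(q[:,2],[50,80,95]))
r=q[q[:,2]>np.percentile(q[:,2],95)-.008]
c=cv2.minEnclosingCircle(np.ascontiguousarray(r[:,:2].astype('float32')));print('rim',c,'plane',np.linalg.lstsq(np.c_[r[:,:2]-c[0],np.ones(len(r))],r[:,2],rcond=None)[0])
E
python3 mug.py; python3 g.py
```

```text
clock: 39.28
position: [0.4871, -0.2216, 0.3698]
orientation: [[0.039, 0.999, -0.001], [0.999, -0.039, 0.0], [0.0, -0.001, -1.0]]
force: [-0.4, 0.0, -0.6]
opening: 0.0855
grasp_force: 0.0
clock: 39.78
position: [0.4596, -0.371, 0.3689]
orientation: [[0.26, 0.966, -0.001], [0.966, -0.26, 0.002], [0.001, -0.001, -1.0]]
force: [0.5, -0.1, 1.7]
opening: 0.0854
grasp_force: 0.0
1532 ((0.4689313769340515, -0.37662971019744873), 0.042165473103523254) [0.08465949 0.08580026 0.08646982]
rim ((0.4666843116283417, -0.38640546798706055), 0.032135821878910065) plane [0.00270816 0.00806901 0.08464395]
tip [ 0.4598 -0.3694  0.1959] yaw -14.93 t 39.8833 open 0.0854 gf 0.0 F [ 0.7 -0.3  0. ]
```

View pics/w8.png

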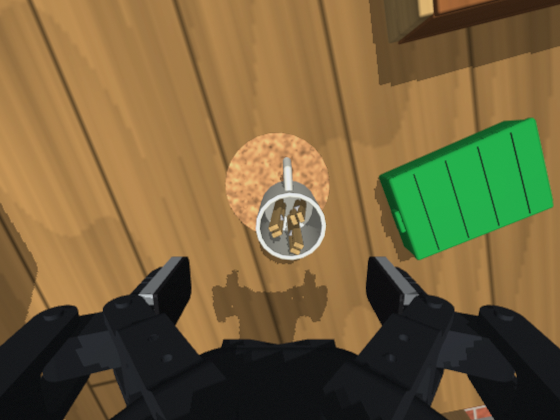

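The mug stands upright on the coaster at (291,226) in the wrist view, but 25 mm off centre against the 30 mm limit. I'll re-grip and centre it.

```bash
python3 g.py "0.4667 -0.3864 0.05 -15" | tail -1; python3 -m creep '[[[-0.035,0.025,0,0,0,0,1],[-0.035,0.025,0.08,0,0,0,1],[-0.035,0.025,0.16,0,0,0,1],[-0.035,0.025,0.24,0,0,0,1],[-0.035,0.025,0.31,0,0,0,1],[-0.035,0.025,0.35,0,0,0,1],[-0.035,0.025,0.365,0,0,0,1],[-0.035,0.025,0.365,0,0,0,1]]]'
python3 g.py "0.4667 -0.3864 0.045 -15"
```

```text
[-0.0372, 0.0281, 0.3648, -0.0026, -0.0029, 0.0024]
clock: 40.55
position: [0.4652, -0.3847, 0.2227]
orientation: [[0.257, 0.966, -0.002], [0.966, -0.257, 0.003], [0.002, -0.003, -1.0]]
force: [0.5, 0.4, 0.6]
opening: 0.0851
grasp_force: 0.0
tip [ 0.4652 -0.3847  0.0493] yaw -14.88 t 40.55 open 0.0851 gf 0.0 F [0.5 0.4 0.6]
[-0.0031, 0.0047, 0.0106, -0.006, -0.0036, 0.0042]
```

```bash
python3 -m creep '[[[-0.002,0.002,0,0,0,0,0],[-0.002,0.002,0,0,0,0,0],[-0.002,0.002,0,0,0,0,0],[-0.002,0.002,0,0,0,0,0],[-0.002,0.002,0,0,0,0,0],[-0.002,0.002,0,0,0,0,0]]]'
python3 -m creep '[[[0,0,-0.03,0,0,0,0],[0,0,-0.05,0,0,0,0],[0,0,-0.05,0,0,0,0],[0,0,-0.05,0,0,0,0]]]'
python3 g.py "0.4605 -0.3617 0.07 -15"
```

```text
clock: 41.05
position: [0.4665, -0.3883, 0.2264]
orientation: [[0.259, 0.966, 0.003], [0.966, -0.259, -0.002], [-0.001, 0.004, -1.0]]
force: [-0.5, 2.1, 6.8]
opening: 0.0614
grasp_force: 66.6
clock: 41.38
position: [0.466, -0.3882, 0.2453]
orientation: [[0.259, 0.966, 0.001], [0.966, -0.259, -0.001], [-0.001, 0.002, -1.0]]
force: [-0.1, -0.5, -3.0]
opening: 0.0617
grasp_force: 66.4
tip [ 0.466  -0.3882  0.0719] yaw -15.02 t 41.3833 open 0.0617 gf 66.39904581243172 F [-0.1 -0.5 -3. ]
[0.0604, -0.0304, 0.0047, 0.0033, 0.0017, -0.0007]
```

```bash
python3 -m creep '[[[0.028,-0.015,0,0,0,0,0],[0.056,-0.03,0,0,0,0,0],[0.056,-0.03,0,0,0,0,0],[0.056,-0.03,0,0,0,0,0],[0.056,-0.03,0.02,0,0,0,0],[0.056,-0.03,0.038,0,0,0,0],[0.056,-0.03,0.045,0,0,0,0],[0.056,-0.03,0.045,0,0,0,0],[0.056,-0.03,0.045,0,0,0,0]]]'; python3 g.py
```

```text
clock: 42.13
position: [0.4599, -0.3635, 0.2265]
orientation: [[0.259, 0.966, 0.0], [0.966, -0.259, -0.0], [-0.0, 0.0, -1.0]]
force: [-2.6, 2.2, 6.4]
opening: 0.0614
grasp_force: 67.2
tip [ 0.4599 -0.3635  0.0531] yaw -15.03 t 42.1333 open 0.0614 gf 67.2217047214508 F [-2.6  2.2  6.4]
```

Touchdown confirmed (+6 N). Release, rise and check.

```bash
python3 -m creep '[[[0,0,0,0,0,0,0.8],[0,0,0,0,0,0,1],[0,0,0,0,0,0,1],[0,0,0,0,0,0,1],[0,0,-0.03,0,0,0,1],[0,0,-0.12,0,0,0,1],[0,0,-0.22,0,0,0,1],[0,0,-0.32,0,0,0,1],[0,0,-0.4,0,0,0,1],[0,0,-0.4,0,0,0,1]]]'
python3 -m creep '[[[-0.1,0,-0.1,0,0,0,1],[-0.2,0,-0.1,0,0,0,1],[-0.2,0,-0.1,0,0,0,1],[-0.2,0,-0.1,0,0,0,1],[-0.2,0,-0.1,0,0,0,1]]]'
sed -i 's/w8/w9/' mug.py; python3 mug.py
python3 - <<'E'
from h import *
im,d,P=grab('top'); im2,_,_=grab('scene')
cv2.imwrite('pics/fin.png',np.vstack([cv2.resize(im[110:300,100:460],(720,380)),cv2.resize(im2[130:330,60:460],(440,220)) if 0 else cv2.copyMakeBorder(cv2.resize(im2[130:330,60:460],(440,220)),0,0,0,280,0)])[:600,:,::-1])
E
```

```text
clock: 42.97
position: [0.4614, -0.3643, 0.395]
orientation: [[0.259, 0.966, 0.01], [0.966, -0.259, -0.008], [-0.005, 0.011, -1.0]]
force: [1.5, -1.5, -0.8]
opening: 0.0851
grasp_force: 0.0
clock: 43.38
position: [0.4388, -0.4406, 0.4263]
orientation: [[0.26, 0.966, 0.0], [0.966, -0.26, 0.001], [0.001, 0.0, -1.0]]
force: [-0.7, 1.0, 0.7]
opening: 0.0855
grasp_force: 0.0
1098 ((0.4630481004714966, -0.35291361808776855), 0.041450489312410355) [0.0850754  0.08597658 0.08664934]
rim ((0.46020078659057617, -0.36188268661499023), 0.03200279548764229) plane [-0.00186465 -0.00611347  0.08514332]
```

View pics/fin.png

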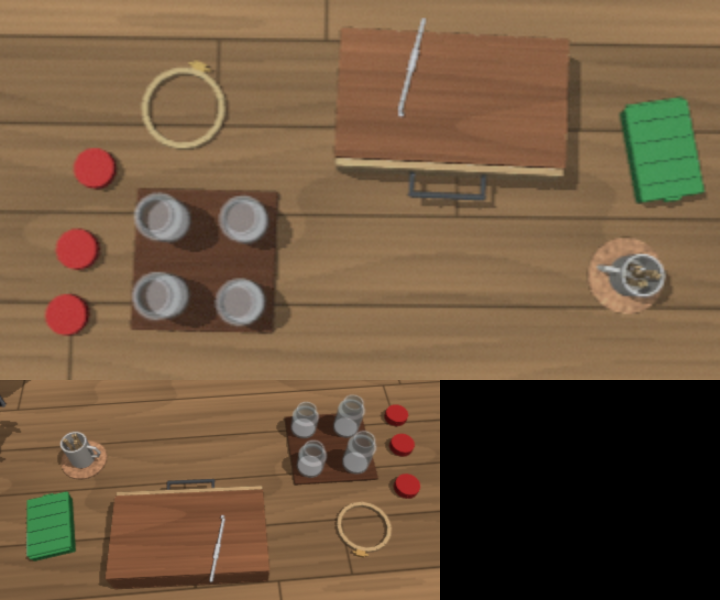

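The final view shows the drawer shut, the four jars open and standing, and the red look-alikes, hoop, hook and organizer where they were. The mug is centred: its rim measures (0.460,-0.362) against the coaster at (0.4605,-0.362). Its apparent offset at (642,275) is height parallax. Handing in.

```bash
python3 -c "
from station import robot
print(robot.hand_in())"
```

```text
the job is handed in; nothing more can be done
None
```

Handed in with no verdict returned: the mug is upright and centred on the coaster, all four brass caps lay flat one to a compartment before I closed the drawer fully, and the jars stand open in place with nothing else disturbed.

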